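Load the ware dryer by sliding and turn up its heat

TASK

Slide the three freshly painted pieces (teal upturned bowl, square tile with coloured rings, low pink pot) along the table into the open end of the grey ware dryer, one after another in any order: they just fit in a row, so close the row up gently until all three stand flat and wholly past the yellow line at its mouth, without ever lifting, tipping or pressing hard on them. Then turn the dryer's black heat dial clockwise all the way to its end stop. Leave everything else on the table where it is.

Things in the scene. Friction and masses are not known exactly. Their poses are not given: they have to be found in the camera images.
- dryer: grey open-topped channel. Origin: on the table, middle of the mouth line (past the yellow strip); +y runs from the mouth along the channel, +x away from the control box. Inside 122 wide (x -61 to 61), 284 long (y 0 to 284), level with the table, no sill; walls 8 thick, 45 high; at the mouth guide flaps splay out 20 to each side, 30 before the line.
- dryer_end (a point): inner face of the dryer's closed end, middle, on the table (dryer frame 0, 284, 0)
- dryer_box (a point): centre of the top of the steel control box along the -x side of the channel: box 74 wide (x), 150 long (y), 50 high; axes as the dryer's
- dial_grip (a point): point on the dial's axis at the height to grip it; on top of the control box. The dial is a black knob 44 across with a bar grip along its diameter; the axis is vertical. This point turns with the dial: the bar lies along the point's x axis.
- dial (a joint): dial angle in rad, growing clockwise seen from above; 0 is one end stop (off), 3.6 the other (full heat). It stays where it is left.
- bowl: teal upturned bowl, 96 dia at the table with an upright rim 16 high, domed above to 44 high, about 320 g. Origin: centre of its underside. Too wide for the gripper.
- tile: square tile 88 x 88 x 14 thick with coloured rings on top, lying flat, about 220 g. Origin: centre of its underside, x and y along its sides.
- tile_c0 (a point): tile corner (+x, +y), at mid thickness
- tile_c1 (a point): tile corner (+x, -y), at mid thickness
- tile_c2 (a point): tile corner (-x, +y), at mid thickness
- tile_c3 (a point): tile corner (-x, -y), at mid thickness
- pot: low pink closed pot with a yellow braid on one side (paint relief only), 90 dia x 56 high, straight sides, about 360 g. Origin: centre of its underside. Too wide for the gripper.
- glaze: teal squeeze bottle of glaze with white cap, 52 dia x 120 high; origin at the underside; to be left alone
- slip_jar: white jar with a pink band, 60 dia x 70 high; origin at the underside; to be left alone
- palette: round white paint palette with eight colour wells, 150 dia x 10 high; origin at the underside; to be left alone
- brush: paint brush lying on the table, about 200 long; origin at the underside level, about mid length; to be left alone
- coaster: plain white round coaster, 84 dia x 8 high; origin at the underside; to be left alone
- mug: pink mug, 76 dia x 85 high; origin at the underside; to be left alone
- water: clear water bottle with a blue label, 62 dia x 190 high; origin at the underside; to be left alone
Things that resemble listed ones, but are neither listed nor needed, are in the scene too. Leave any purple or red look-alike of the pot alone.

How it is judged:
On the way, in this order (a step that is already met when the one before it is completed fails the run):
1. all three pieces stand flat in the dryer, wholly past the yellow mouth line (y of bowl in the frame of dryer above 0.046 m and y of pot in the frame of dryer above 0.043 m and y of each of tile_c0, tile_c1, tile_c2, tile_c3 in the frame of dryer above -0.002 m and x of bowl in the frame of dryer between -0.05 and 0.05 m and height (world z) of each of bowl, tile, pot below 0.005 m and angle between each of bowl, tile, pot's own z axis and vertical below 0.08 rad and x of tile in the frame of dryer between -0.05 and 0.05 m and x of pot in the frame of dryer between -0.05 and 0.05 m), for 0.2 s.
2. the dial is turned clockwise to its end stop (value of joint dial above 3.52 rad), for 0.2 s.
At the end, for the whole second after the job is handed in: bowl, tile and pot all stand flat on the table, at rest, inside the dryer's channel and wholly past the mouth line (2 mm allowed), and the dial is within 0.08 rad of its clockwise end stop (all of step 1 and value of joint dial above 3.52 rad and linear speed of each of bowl, tile, pot below 0.02 m/s); the robot touches nothing.
It fails at once if a piece is lifted (15 mm) or tipped (0.25 rad) (height (world z) of any of bowl, tile, pot above 0.015 m or angle between any of bowl, tile, pot's own z axis and vertical above 0.25 rad).
It fails at once if a piece is pressed with more than 40 N (contact force between any of the arm, the fingers and bowl above 40 N or contact force between any of the arm, the fingers and tile above 40 N or contact force between any of the arm, the fingers and pot above 40 N).
It fails at once if a piece is shoved faster than 0.5 m/s (linear speed of any of bowl, tile, pot above 0.5 m/s).
It fails at once if something else on the table is moved by more than 30 mm (distance of any of glaze, slip_jar, palette, brush, coaster, mug, water from where it was at the start of the episode above 0.03 m).
It also fails if it takes over 70 s, if anything falls off the work surface, if the arm or the gripper's body presses on something with over 40 N, if the wrist force passes 120 N, or if a joint passes its speed limit or range.

ROBOT

A 6-joint arm with a two-finger parallel gripper is mounted at the origin on the work surface. World frame = base frame: x ahead of the robot, y to its left, z up, the work surface at z = 0. Lengths are in m, angles in rad, forces in N, time in s.
With the tool pointing down it reaches from about 0.375 to 0.9 m from the base axis. Payload 3.1 kg.
Tool frame: the origin (TCP) lies midway between the tips of the shut fingers; the grasp point (between the pads) lies 19 mm behind it; z points along the fingers, y is the line along which they close (so a half turn about z gives the same grasp; the last joint's range is limited). The gripper opens to 87 mm and grips with 3 to 60 N. Pads are 19 mm wide; open, the fingers measure 117 mm over their backs; the gripper's body (75 mm by 190 mm) begins 51 mm behind the grasp point.
Start: joints at [-1.472, 0.527, 1.433, -0, 1.181, -0.178], TCP at [0.171, -0.601, 0.187] pointing down, gripper open.
Joint ranges: [-3.08, 3.08], [-0.75, 2.2], [0.22, 2.44], [-1.43, 4.57], [0, 2.65], [-2.85, 2.85]. Speed limits (rad/s): [2.79, 2.79, 3.14, 3.14, 3.14, 3.14].

INTERFACE

Orientations are given as a unit quaternion [x, y, z, w].
In Python, from rig import robot gives the robot as it stands. The module is installed in compiled form; this text tells all that it offers.
- The arm moves only by the tool play_rows, never from a script. Its arguments are lists of equal length, an entry for each row: "gripper": the closure, from -1 (fully open) to 1 (shut); "delta_pos": the shift along the tool's x, y, z in cm, a list of three; "turn": the turn, a rotation vector about the tool's x, y, z in rad, a list of three. A call has 1 to 12 rows; each row is the pose to reach, as a shift and turn from the pose commanded when the call began, along the tool's axes at that moment; what a row does not reach only later rows make up. A row lasts 1/8 s, in which the tool goes at most 62.5 mm and 10.7 degrees, less where a joint would pass 70% of its speed; a pose out of reach is approached as far as the arm can. A call with a gripper value outside its range is refused whole. The fingers move at their own pace and stop on an object; "squeeze" is the grip in N (left out, the last holds). Time passes only in rows, so rows that repeat a pose let the fingers close. It gives the time, the measured TCP pose, the force, the opening and the grip force at its end, in the units of the state.
- robot.get_obs(): the state, without advancing time (a new reading comes with each control period).
- robot.camera(name): name is "scene" or "top" or "wrist"; returns a dict with "color" (400x640x3 uint8, red, green, blue), "vfov" (degrees; the focal length in pixels is half the picture's height over the tangent of half this angle, whatever the lens; pixels are square), "cx", "cy" (the principal point, pixels), "R" (3x3) and "t" (3): a world point X has camera coordinates R X + t. Camera axes: x right, y down, z forward; pixel columns grow to the right and rows downward; lengths in m; the calibration is good to about 2 mm. A picture is of the moment at which its call begins. There is no depth.
- robot.hand_in(): hands the job in; it is judged then, once.
The state is a dict: "time": time; "q": joint angles; "joint_velocities": joint speeds; "joint_torque": joint torques, N m; "position": TCP position; "tool_rot": TCP orientation; "ft_force": force on the tool from outside, world axes, zero at the start; "moment": the same for the moment, N m; "grip_width": finger opening in m; "grip_force": force on a finger pad.
Only numpy, scipy, OpenCV 4.12 (cv2) and the standard library are available. Lean on these libraries where they do the work, as an engineer would, in place of code of your own. Each camera call takes 0.05 s, during which the arm holds its last target. There are 200 camera calls.

## Working session

There is one attempt and no reset: what is moved stays moved. The work goes in short steps, Python scripts to look and compute and a tool call to move; the robot and the scene stay as the last step left them, time stands still between calls to the robot, and variables do not carry over. Pictures are saved under pics/ and viewed, at most 10 in all, crops included, and the job is handed in when it is done.

Besides the shell and the picture viewer there is one more tool, called after "Emit:" as name(argument=value, ...), one argument or row to a line, values as JSON. play_rows: Moves the arm, as the interface text tells. Its arguments: {"type":"object","properties":{"gripper":{"type":"array","items":{"type":"number"}},"delta_pos":{"type":"array","items":{"type":"array","items":{"type":"number"}}},"turn":{"type":"array","items":{"type":"array","items":{"type":"number"}}},"squeeze":{"type":"number"}},"required":["gripper","delta_pos","turn"]}

```bash
mkdir -p pics; cat > h.py <<'E'
import numpy as np, cv2
from rig import robot
def cam(n):
    c=robot.camera(n); c['f']=200/np.tan(np.radians(c['vfov'])/2); return c
def ray(c,u,v,z):
    d=c['R'].T@np.array([(u-c['cx'])/c['f'],(v-c['cy'])/c['f'],1]); o=-c['R'].T@c['t']
    return o+d*(z-o[2])/d[2]
def proj(c,X):
    p=c['R']@np.array(X)+c['t']; return c['f']*p[0]/p[2]+c['cx'],c['f']*p[1]/p[2]+c['cy']
def save(c,n,s=1.25,box=None):
    im=c['color'][:,:,::-1]
    if box: im=im[box[1]:box[3],box[0]:box[2]]
    cv2.imwrite('pics/'+n,cv2.resize(im,None,fx=s,fy=s,interpolation=cv2.INTER_CUBIC))
E
python3 - <<'E'
from h import *
for n in ['top','scene']:
    c=cam(n); save(c,n+'0.png'); print(n,c['f'],c['cx'],c['cy'],(-c['R'].T@c['t']).round(3),c['R'].round(3).tolist())
o=robot.get_obs(); print(o['time'],o['position'],o['tool_rot'])
E
```

```text
top 475.55056792196666 316.48097591822767 207.97137791872913 [ 0.29  -0.003  1.976] [[0.028, -1.0, 0.009], [-0.989, -0.029, -0.143], [0.143, -0.005, -0.99]]
scene 399.4127456494352 315.8004601253688 196.46393110745794 [ 1.473 -0.413  1.24 ] [[0.374, 0.927, 0.018], [0.708, -0.273, -0.651], [-0.598, 0.256, -0.759]]
0.1 [ 0.17133797 -0.60030445  0.18618079] [ 9.90370965e-01  1.38435560e-01  2.15594711e-05 -9.73085913e-04]
```

View pics/top0.png

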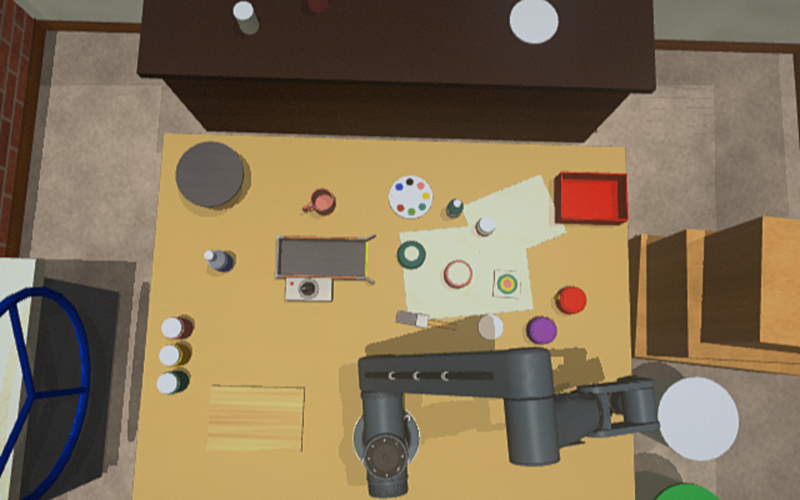

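View pics/scene0.png

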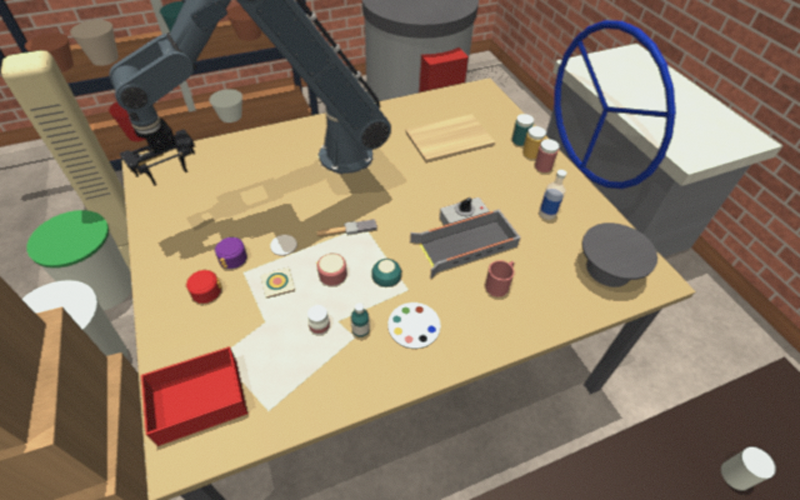

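Things that could be mistaken (top0 px):
- **Pot:** the pink one with the white lid at (458,273). Look-alikes are red (571,300), purple (542,330) and the pink mug (322,201).
- **Bowl:** teal disc at (411,254). The teal glaze bottle is at (455,208).
- **Tile:** ringed square at (507,284). The palette is at (410,197).
- **Dryer:** mouth at x≈368, yellow, opening to the right. The dial is at (309,289).

I choose the bowl, pot and tile nearest the mouth, and check them in one crop.

```bash
python3 - <<'E'
from h import *
t=cam('top'); s=cam('scene'); save(t,'crop.png',3.6,(215,160,435,270))
def tri(c1,p1,c2,p2):
    A=[];b=[]
    for c,(u,v) in((c1,p1),(c2,p2)):
        d=c['R'].T@np.array([(u-c['cx'])/c['f'],(v-c['cy'])/c['f'],1]); d/=np.linalg.norm(d); P=np.eye(3)-np.outer(d,d); A.append(P); b.append(P@(-c['R'].T@c['t']))
    return np.linalg.lstsq(np.vstack(A),np.hstack(b),rcond=None)[0]
def blobs(c,lo,hi,amin):
    m=cv2.inRange(cv2.cvtColor(c['color'],cv2.COLOR_RGB2HSV),lo,hi)
    for q in cv2.findContours(m,cv2.RETR_EXTERNAL,cv2.CHAIN_APPROX_NONE)[0]:
        if cv2.contourArea(q)>amin:
            (u,v),r=cv2.minEnclosingCircle(q); yield round(u,1),round(v,1),round(r,1),cv2.boundingRect(q)
for nm,lo,hi in(('teal',(75,80,20),(100,255,255)),('pink',(0,70,60),(12,170,255)),('pink2',(168,60,60),(180,170,255)),('yel',(24,150,120),(34,255,255))):
    for n,c in(('top',t),('scene',s)):
        for b in blobs(c,lo,hi,8):
            if n=='top' and not(200<b[0]<480 and 140<b[1]<280): continue
            if n=='scene' and not(150<b[0]<450 and 130<b[1]<290): continue
            print(nm,n,b,ray(c,b[0],b[1],0.0).round(3))
E
```

```text
teal top (405.5, 226.5, 7.6, (398, 220, 16, 15)) [ 0.509 -0.388  0.   ]
teal top (328.6, 203.1, 9.9, (319, 194, 20, 20)) [ 0.598 -0.064  0.   ]
teal top (337.2, 165.0, 2.2, (335, 163, 5, 5)) [ 0.763 -0.097  0.   ]
teal scene (317.0, 255.0, 2.2, (315, 253, 5, 4)) [ 0.757 -0.095  0.   ]
teal scene (287.8, 253.8, 6.4, (282, 249, 12, 12)) [ 0.714 -0.192  0.   ]
teal scene (309.0, 218.0, 10.8, (299, 210, 21, 19)) [ 0.589 -0.061  0.   ]
pink top (449.0, 245.0, 6.4, (444, 240, 10, 11)) [ 0.437 -0.569  0.   ]
pink top (405.5, 226.5, 2.9, (403, 224, 6, 6)) [ 0.509 -0.388  0.   ]
pink top (274.5, 221.5, 9.5, (265, 221, 20, 2)) [0.514 0.16  0.   ]
pink top (255.0, 221.0, 8.1, (247, 220, 17, 3)) [0.514 0.242 0.   ]
pink top (234.0, 220.5, 8.0, (226, 220, 17, 2)) [0.513 0.329 0.   ]
pink top (366.2, 219.0, 11.2, (355, 208, 23, 22)) [ 0.536 -0.223  0.   ]
pink top (270.0, 190.5, 5.0, (265, 190, 11, 2)) [0.645 0.184 0.   ]
pink top (253.9, 161.9, 13.4, (242, 151, 26, 21)) [0.766 0.258 0.   ]
pink top (336.2, 148.2, 2.5, (334, 146, 5, 5)) [ 0.837 -0.091  0.   ]
pink top (461.0, 141.5, 11.0, (450, 13
[... 269 characters left out ...]
, 247.2, 2.5, (333, 245, 5, 5)) [ 0.751 -0.02   0.   ]
pink scene (221.5, 224.5, 2.9, (219, 222, 6, 6)) [ 0.497 -0.385  0.   ]
pink scene (162.5, 228.5, 14.2, (149, 216, 28, 27)) [ 0.435 -0.597  0.   ]
pink scene (401.5, 222.5, 16.0, (388, 208, 24, 30)) [0.74  0.267 0.   ]
pink scene (265.4, 215.2, 12.6, (254, 206, 23, 22)) [ 0.515 -0.215  0.   ]
pink scene (383.5, 199.0, 27.7, (357, 190, 54, 19)) [0.608 0.258 0.   ]
pink scene (369.0, 176.5, 26.1, (344, 169, 51, 16)) [0.474 0.261 0.   ]
yel top (405.5, 226.5, 5.1, (401, 222, 10, 10)) [ 0.509 -0.388  0.   ]
yel top (292.5, 206.5, 13.5, (292, 193, 2, 28)) [0.579 0.087 0.   ]
yel top (340.0, 156.0, 2.2, (338, 155, 5, 4)) [ 0.803 -0.108  0.   ]
```

View pics/crop.png

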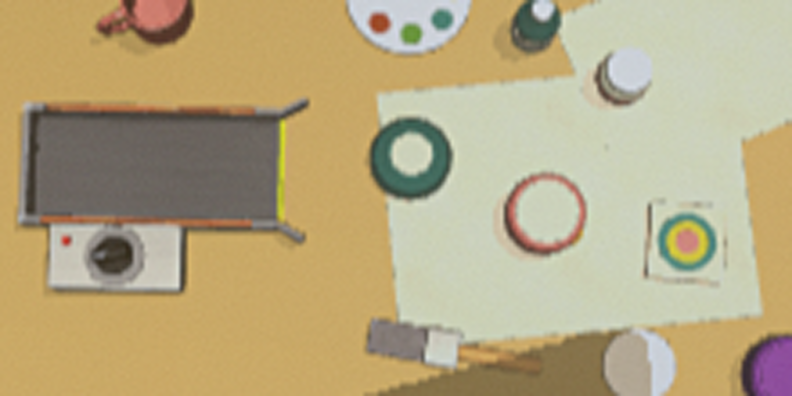

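The crop confirms the choice: bowl (411,157), pot (546,213), tile (688,241), and the dryer mouth with its yellow strip at x=282, all along one line. First I move above the gap behind the bowl.

Emit:
play_rows(
  gripper=[-0.15, -0.15, -0.15, -0.15, -0.15, -0.15, -0.15, -0.15, -0.15, -0.15, -0.15, -0.15],
  delta_pos=[
    [5, -3, 0],
    [10, -6, 0],
    [15, -9, 0],
    [20, -12, 0],
    [25, -15, 0],
    [30, -18, 0],
    [35, -21, 0],
    [40, -24.4, 0],
    [45, -27.5, 0],
    [50, -30.5, 0],
    [53.5, -32.7, 0],
    [53.5, -32.7, 0],
  ],
  turn=[
    [0, 0, -0.13],
    [0, 0, -0.26],
    [0, 0, -0.39],
    [0, 0, -0.52],
    [0, 0, -0.65],
    [0, 0, -0.78],
    [0, 0, -0.91],
    [0, 0, -1.04],
    [0, 0, -1.17],
    [0, 0, -1.293],
    [0, 0, -1.293],
    [0, 0, -1.293],
  ],
)

```text
time: 1.7
position: [0.5977, -0.1372, 0.1867]
tool_rot: [0.706, 0.709, 0.0, 0.0]
ft_force: [0.7, -0.4, 0.3]
grip_width: 0.0502
grip_force: 0.0
```

```bash
python3 - <<'E'
from h import *
o=robot.get_obs(); print(o['time'],o['position'],o['tool_rot'],o['grip_width'],o['q'])
c=cam('wrist'); save(c,'w1.png'); print(c['f'],(-c['R'].T@c['t']).round(3),c['R'].round(3).tolist())
E
```

```text
1.7 [ 0.59771974 -0.1372401   0.18669595] [7.05509889e-01 7.08700028e-01 2.57358250e-04 2.58954068e-05] 0.05022987439603914 [-4.07953419e-01  5.11801577e-01  1.46396671e+00  5.00460563e-04
  1.16558761e+00 -4.12662193e-01]
296.46173522482394 [ 0.595 -0.072  0.385] [[1.0, 0.004, 0.0], [0.004, -0.971, 0.238], [0.001, -0.238, -0.971]]
```

View pics/w1.png

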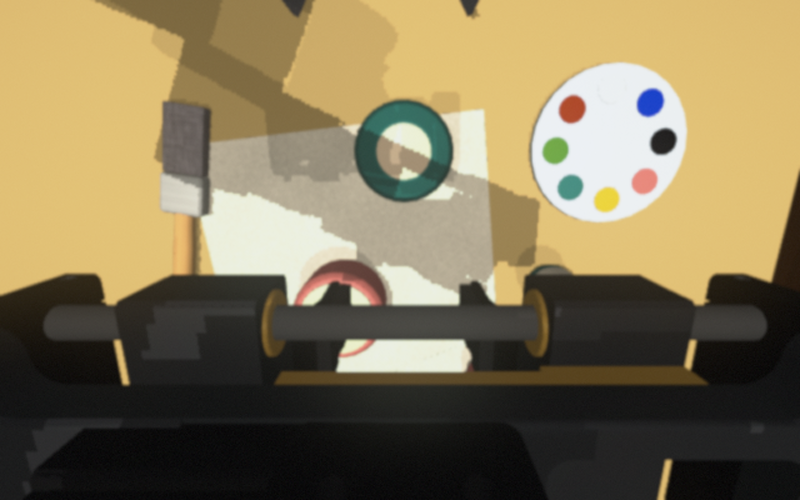

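The picture shows the bowl at (404,150), the pot at (340,310) partly hidden by the gripper, the brush at (185,140) and the palette at (608,142). Next I measure the bowl from here.

```bash
cat >> h.py <<'E'
def teal(c,z,amin=300):
    m=cv2.inRange(cv2.cvtColor(c['color'],cv2.COLOR_RGB2HSV),(75,70,15),(100,255,255))
    q=max(cv2.findContours(m,cv2.RETR_EXTERNAL,cv2.CHAIN_APPROX_NONE)[0],key=cv2.contourArea)
    P=np.array([ray(c,u,v,z)[:2] for u,v in q[:,0]],np.float32); (x,y),r=cv2.minEnclosingCircle(P); return round(x,4),round(y,4),round(r,4)
E
python3 - <<'E'
from h import *
c=cam('wrist')
for z in (0,.008,.016): print(teal(c,z))
E
```

```text
(0.5943, -0.0639, 0.0477)
(0.5943, -0.0641, 0.0467)
(0.5943, -0.0643, 0.0457)
```

Emit:
play_rows(
  gripper=[-0.15, -0.15, -0.15, -0.15, -0.15, -0.15, -0.15],
  delta_pos=[
    [0, -0.4, 4],
    [0, -0.4, 8],
    [0, -0.4, 12],
    [0, -0.4, 15],
    [0, -0.4, 17],
    [0, -0.4, 17.7],
    [0, -0.4, 17.7],
  ],
  turn=[
    [0, 0, 0],
    [0, 0, 0],
    [0, 0, 0],
    [0, 0, 0],
    [0, 0, 0],
    [0, 0, 0],
    [0, 0, 0],
  ],
)

```text
time: 2.68
position: [0.5918, -0.1407, 0.0101]
tool_rot: [0.708, 0.707, -0.0, -0.0]
ft_force: [-0.1, 0.1, -0.1]
grip_width: 0.05
grip_force: 0.0
```

Emit:
play_rows(
  gripper=[-0.15, -0.15, -0.15, -0.15, -0.15, -0.15, -0.15, -0.15, -0.15, -0.15, -0.15, -0.15],
  delta_pos=[
    [1.2, 0, 0],
    [2.2, 0, 0],
    [3, 0, 0],
    [4, -0.2, 0],
    [5.2, -0.4, 0],
    [6.7, -0.6, 0],
    [8.2, -0.8, 0],
    [9.7, -1.0, 0],
    [11.2, -1.2, 0],
    [12.5, -1.3, 0],
    [13, -1.3, 0],
    [13, -1.3, 0],
  ],
  turn=[
    [0, 0, 0],
    [0, 0, 0],
    [0, 0, 0],
    [0, 0, 0],
    [0, 0, 0],
    [0, 0, 0],
    [0, 0, 0],
    [0, 0, 0],
    [0, 0, 0],
    [0, 0, 0],
    [0, 0, 0],
    [0, 0, 0],
  ],
)

```text
time: 4.18
position: [0.5794, -0.0095, 0.0101]
tool_rot: [0.707, 0.707, 0.0, 0.0]
ft_force: [-0.3, -0.5, 0.8]
grip_width: 0.05
grip_force: 0.0
```

```bash
python3 - <<'E'
from h import *
c=cam('wrist'); save(c,'w2.png'); print(teal(c,0))
o=robot.get_obs(); print(o['position'],o['ft_force'])
m=cv2.inRange(cv2.cvtColor(c['color'],cv2.COLOR_RGB2HSV),(24,170,120),(34,255,255))
v,u=np.nonzero(m)
if len(u): 
    P=np.array([ray(c,a,b,0)[:2] for a,b in zip(u,v)]); print(len(u),P.min(0),P.max(0),P.mean(0))
E
```

```text
(0.5832, -0.0697, 0.0377)
[ 0.57949253 -0.00993675  0.01009163] [-1.00021831 -0.9558151   0.05967843]
601 [0.52041845 0.08250153] [0.63539823 0.08804582] [0.60045242 0.08539744]
```

View pics/w2.png

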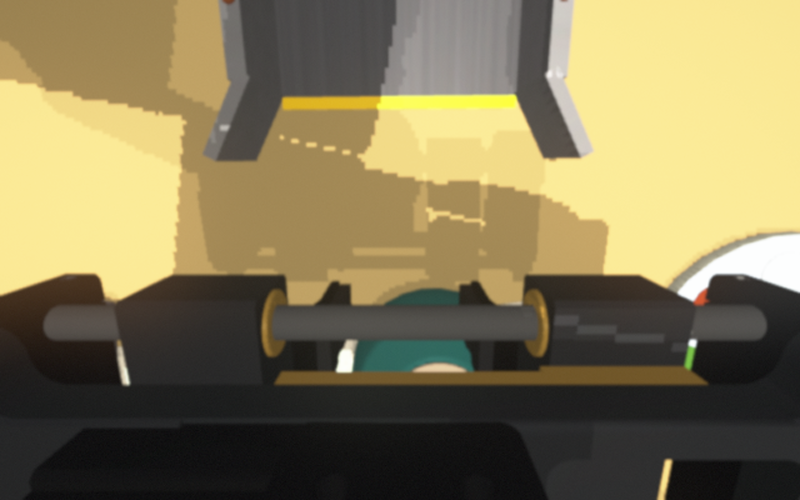

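```bash
python3 - <<'E'
from h import *
t=cam('top'); s=cam('scene')
a=cv2.resize(t['color'][150:270,200:400],(800,480)[::1] and (500,300)); b=cv2.resize(s['color'][130:280,190:440],(500,300))
cv2.imwrite('pics/ts3.png',np.vstack([a,b])[:,:,::-1])
o=robot.get_obs(); print(o['position'],o['ft_force'],o['time'])
E
```

```text
[ 0.57949652 -0.01029902  0.01007697] [ 0.12699005 -0.99841369  1.03784903] 4.325
```

View pics/ts3.png

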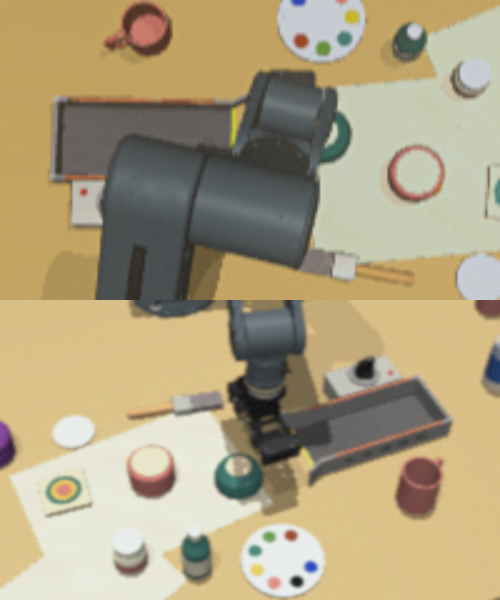

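The upper half shows the bowl still at crop (335,137) and the gripper at (285,130). The lower half shows the bowl at (238,475), apparently where it was before. I'll check this numerically and project the fingertips into the picture.

```bash
python3 - <<'E'
from h import *
s=cam('scene');t=cam('top')
for c,w in((s,(290,200,330,235)),(t,(310,185,350,225))):
    x0,y0,x1,y1=w
    m=cv2.inRange(cv2.cvtColor(c['color'],cv2.COLOR_RGB2HSV),(75,80,20),(100,255,255))[y0:y1,x0:x1]
    v,u=np.nonzero(m); print(u.min()+x0,v.min()+y0,u.max()+x0,v.max()+y0,len(u))
    print('tcp',proj(c,[.5795,-.01,.01]),'bowl',proj(c,[.594,-.064,.02]), 'moved bowl',proj(c,[.58,.04,.02]))
cs=s; save(cs,'z4.png',8,(280,165,370,235))
E
```

```text
298 210 320 228 228
tcp (np.float64(320.12953946159075), np.float64(210.91441665894163)) bowl (np.float64(308.6928303396043), np.float64(215.9917427568507)) moved bowl (np.float64(331.95528936031474), np.float64(205.85195508291986))
329 196 338 213 81
tcp (np.float64(315.6649374831127), np.float64(206.79544120118905)) bowl (np.float64(328.74831485092744), np.float64(203.3775971763317)) moved bowl (np.float64(303.6650094881), np.float64(205.97751667989272))
```

View pics/z4.png

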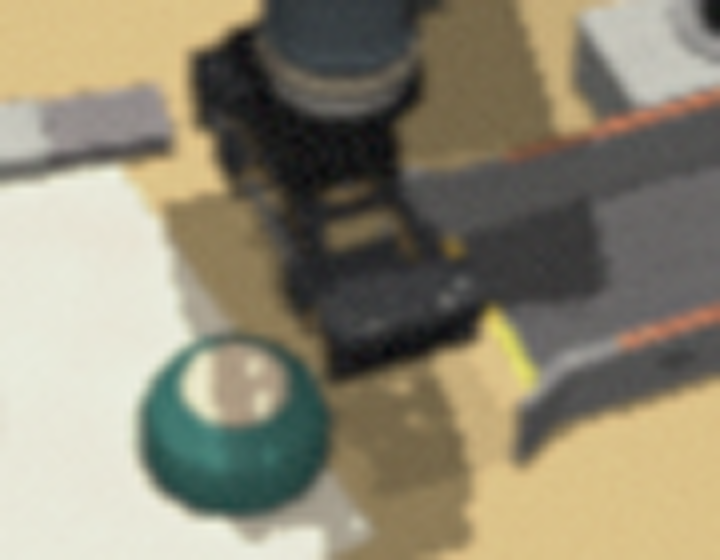

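The bowl has not moved (zoom (236,427)): the fingers passed over it. In the wrist picture the visible fingers end at v≈285 display, where a tip at the TCP would appear nearer v≈265. So with the gripper open, the tips seem to stand higher than the TCP. I'll lift, go back and look at the fingers at several openings.

Emit:
play_rows(
  gripper=[-0.15, -0.15, -0.15, -0.15, 0.4, 1, 1, 1, 1, 1],
  delta_pos=[
    [0, 0, -5],
    [0, 0, -10],
    [-4, 0, -10],
    [-8, 0, -10],
    [-12, 0.7, -10],
    [-13, 1.3, -10],
    [-13, 1.3, -10],
    [-13, 1.3, -10],
    [-13, 1.3, -10],
    [-13, 1.3, -10],
  ],
  turn=[
    [0, 0, 0],
    [0, 0, 0],
    [0, 0, 0],
    [0, 0, 0],
    [0, 0, 0],
    [0, 0, 0],
    [0, 0, 0],
    [0, 0, 0],
    [0, 0, 0],
    [0, 0, 0],
  ],
)

```text
time: 5.68
position: [0.5921, -0.1388, 0.1101]
tool_rot: [0.707, 0.708, -0.0, -0.0]
ft_force: [0.5, -0.9, 0.4]
grip_width: 0.0024
grip_force: 0.0
```

```bash
python3 - <<'E'
from h import *
o=robot.get_obs(); c=cam('wrist'); print(o['position'],o['grip_width'],proj(c,o['position']),proj(c,o['position']+[0,0,.019]))
np.save('wA.npy',c['color']); print(teal(c,0))
E
```

```text
[ 0.59213552 -0.13883245  0.11009659] 0.0024408719732080127 (np.float64(326.5099203816825), np.float64(223.74300172303842)) (np.float64(326.77459484710937), np.float64(233.07183182227718))
(0.5946, -0.0638, 0.0488)
```

Emit:
play_rows(
  gripper=[-0.15, -0.15, -0.15],
  delta_pos=[
    [0, 0, 0],
    [0, 0, 0],
    [0, 0, 0],
  ],
  turn=[
    [0, 0, 0],
    [0, 0, 0],
    [0, 0, 0],
  ],
)

```text
time: 6.1
position: [0.5922, -0.1399, 0.11]
tool_rot: [0.707, 0.707, -0.0, -0.0]
ft_force: [-0.3, -0.3, -0.0]
grip_width: 0.0234
grip_force: 0.0
```

```bash
python3 - <<'E'
from h import *
o=robot.get_obs(); c=cam('wrist'); print(o['position'],o['grip_width'])
a=np.load('wA.npy'); im=np.vstack([a[170:320,170:470],c['color'][170:320,170:470]])
cv2.imwrite('pics/fing5.png',cv2.resize(im,None,fx=2,fy=2)[:,:,::-1])
E
```

```text
[ 0.59222113 -0.13986706  0.11004875] 0.023394874425841945
```

View pics/fing5.png

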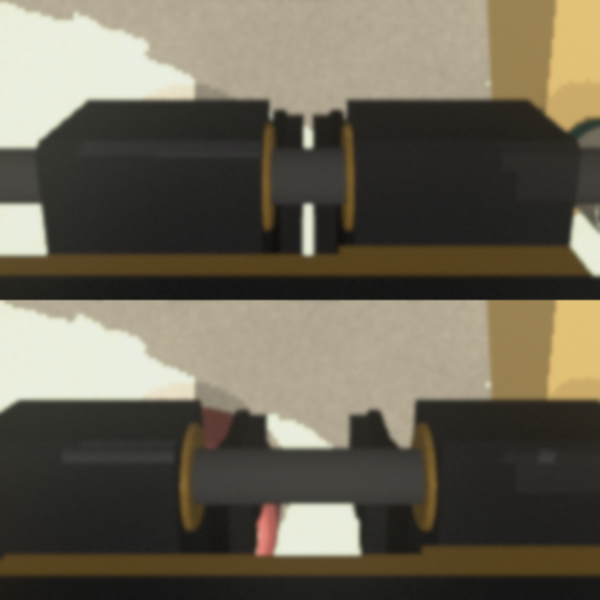

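The panels show the fingertips ending at v≈225 native, both shut and 23 mm open. The change in the gap (86 px for 47.8 mm) puts the visible tips about 35 mm above the reported TCP. That matches the fingers passing over the 44 mm bowl. I'll go down carefully and watch the force.

Emit:
play_rows(
  gripper=[-0.15, -0.15, -0.15, -0.15, -0.15, -0.15, -0.15],
  delta_pos=[
    [0, 0.2, 5],
    [0, 0.2, 9],
    [0, 0.2, 10],
    [0, 0.2, 10.4],
    [0, 0.2, 10.7],
    [0, 0.2, 11],
    [0, 0.2, 11],
  ],
  turn=[
    [0, 0, 0],
    [0, 0, 0],
    [0, 0, 0],
    [0, 0, 0],
    [0, 0, 0],
    [0, 0, 0],
    [0, 0, 0],
  ],
)

```text
time: 7.02
position: [0.5946, -0.14, 0.0007]
tool_rot: [0.707, 0.707, 0.0, 0.001]
ft_force: [0.6, 0.1, -0.7]
grip_width: 0.0501
grip_force: 0.0
```

Emit:
play_rows(
  gripper=[-0.15, -0.15, -0.15, -0.15, -0.15],
  delta_pos=[
    [0, 0, 0.3],
    [0, 0, 0.6],
    [0, 0, 0.9],
    [0, 0, 1.2],
    [0, 0, 1.2],
  ],
  turn=[
    [0, 0, 0],
    [0, 0, 0],
    [0, 0, 0],
    [0, 0, 0],
    [0, 0, 0],
  ],
)

```text
time: 7.65
position: [0.594, -0.1397, -0.0124]
tool_rot: [0.707, 0.707, -0.0, -0.0]
ft_force: [0.4, -0.3, 0.1]
grip_width: 0.05
grip_force: 0.0
```

Emit:
play_rows(
  gripper=[-0.15, -0.15, -0.15, -0.15, -0.15],
  delta_pos=[
    [0, 0, 0.3],
    [0, 0, 0.6],
    [0, 0, 0.9],
    [0, 0, 1.1],
    [0, 0, 1.1],
  ],
  turn=[
    [0, 0, 0],
    [0, 0, 0],
    [0, 0, 0],
    [0, 0, 0],
    [0, 0, 0],
  ],
)

```text
time: 8.28
position: [0.5941, -0.1398, -0.0232]
tool_rot: [0.707, 0.707, -0.0, -0.0]
ft_force: [-0.7, 1.3, 0.6]
grip_width: 0.0496
grip_force: 0.0
```

```bash
python3 - <<'E'
from h import *
o=robot.get_obs(); c=cam('wrist'); print(o['position'],o['ft_force'],teal(c,0))
E
```

```text
[ 0.59409001 -0.13976117 -0.02318489] [-0.66592313  1.27034599  0.57760692] (0.5945, -0.0634, 0.0521)
```

Emit:
play_rows(
  gripper=[-0.15, -0.15, -0.15, -0.15, -0.15],
  delta_pos=[
    [0, 0, 0.1],
    [0, 0, 0.2],
    [0, 0, 0.3],
    [0, 0, 0.4],
    [0, 0, 0.4],
  ],
  turn=[
    [0, 0, 0],
    [0, 0, 0],
    [0, 0, 0],
    [0, 0, 0],
    [0, 0, 0],
  ],
)

```text
time: 8.95
position: [0.5941, -0.1398, -0.0271]
tool_rot: [0.707, 0.707, -0.0, -0.0]
ft_force: [-0.1, -0.2, -0.4]
grip_width: 0.0501
grip_force: 0.0
```

Emit:
play_rows(
  gripper=[-0.15, -0.15, -0.15, -0.15, -0.15],
  delta_pos=[
    [0, 0, 0.1],
    [0, 0, 0.2],
    [0, 0, 0.3],
    [0, 0, 0.4],
    [0, 0, 0.4],
  ],
  turn=[
    [0, 0, 0],
    [0, 0, 0],
    [0, 0, 0],
    [0, 0, 0],
    [0, 0, 0],
  ],
)

```text
time: 9.57
position: [0.5941, -0.1398, -0.0311]
tool_rot: [0.707, 0.707, -0.0, -0.0]
ft_force: [-0.4, 0.2, -0.5]
grip_width: 0.0502
grip_force: 0.0
```

Emit:
play_rows(
  gripper=[-0.15, -0.15, -0.15, -0.15],
  delta_pos=[
    [0, 0, 0.1],
    [0, 0, 0.2],
    [0, 0, 0.3],
    [0, 0, 0.3],
  ],
  turn=[
    [0, 0, 0],
    [0, 0, 0],
    [0, 0, 0],
    [0, 0, 0],
  ],
)

```text
time: 10.07
position: [0.5941, -0.1398, -0.0341]
tool_rot: [0.707, 0.707, -0.0, -0.0]
ft_force: [0.1, -0.0, -0.2]
grip_width: 0.0505
grip_force: 0.0
```

Emit:
play_rows(
  gripper=[-0.15, -0.15, -0.15, -0.15, -0.15],
  delta_pos=[
    [0, 0, 0.1],
    [0, 0, 0.2],
    [0, 0, 0.3],
    [0, 0, 0.4],
    [0, 0, 0.4],
  ],
  turn=[
    [0, 0, 0],
    [0, 0, 0],
    [0, 0, 0],
    [0, 0, 0],
    [0, 0, 0],
  ],
)

```text
time: 10.7
position: [0.5943, -0.1399, -0.0352]
tool_rot: [0.707, 0.707, 0.0, 0.0]
ft_force: [-4.1, 1.3, 17.5]
grip_width: 0.0499
grip_force: 8.6
```

```bash
python3 - <<'E'
from h import *
o=robot.get_obs(); print(o['position'],o['ft_force'],o['joint_torque'])
s=cam('scene'); t=cam('top'); save(s,'s6.png',8,(260,160,350,230))
for z in(0,.035,.07,.1): print(z,proj(s,[.594,-.14,z]))
E
```

```text
[ 0.59431066 -0.13985506 -0.03515689] [-4.0716556   1.28149091 17.50758407] [-1.79353212e-01 -3.84617221e+01 -9.34628427e+00  1.16603498e-01
 -1.22303791e+00 -2.08172039e-02]
0 (np.float64(290.2678344771852), np.float64(224.8194598644952))
0.035 (np.float64(289.98738904709205), np.float64(219.29529031210296))
0.07 (np.float64(289.69690340978605), np.float64(213.57335035223207))
0.1 (np.float64(289.43950946412343), np.float64(208.5032452799996))
```

View pics/s6.png

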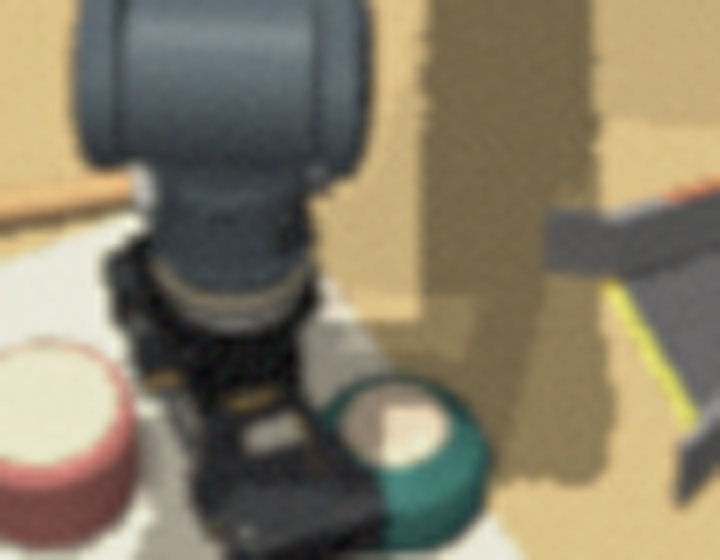

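Contact with the table at TCP z ≈ -0.0345 shows the real tips stand 35 mm above the reported TCP, so I'll use that offset throughout. The picture shows the bowl at (410,460) ahead of the gripper and the pot at (60,440) behind it. Now I raise 7 mm and push the bowl.

Emit:
play_rows(
  gripper=[-0.15, -0.15, -0.15, -0.15, -0.15, -0.15, -0.15, -0.15, -0.15, -0.15, -0.15, -0.15],
  delta_pos=[
    [0, 0, -0.6],
    [0, 0, -1],
    [1, 0, -1],
    [1.8, 0, -1],
    [2.5, 0, -1],
    [3.2, 0, -1],
    [4.2, -0.2, -1],
    [5.7, -0.4, -1],
    [7.2, -0.6, -1],
    [8.7, -0.8, -1],
    [10, -1, -1],
    [10, -1, -1],
  ],
  turn=[
    [0, 0, 0],
    [0, 0, 0],
    [0, 0, 0],
    [0, 0, 0],
    [0, 0, 0],
    [0, 0, 0],
    [0, 0, 0],
    [0, 0, 0],
    [0, 0, 0],
    [0, 0, 0],
    [0, 0, 0],
    [0, 0, 0],
  ],
)

```text
time: 12.3
position: [0.5836, -0.0381, -0.0279]
tool_rot: [0.707, 0.708, -0.0, -0.001]
ft_force: [-0.2, -0.8, 0.1]
grip_width: 0.0503
grip_force: 0.0
```

```bash
cat >> h.py <<'E'
def yel(c):
    m=cv2.inRange(cv2.cvtColor(c['color'],cv2.COLOR_RGB2HSV),(24,170,120),(34,255,255))
    v,u=np.nonzero(m); P=np.array([ray(c,a,b,0)[:2] for a,b in zip(u,v)]); return P.min(0).round(4),P.max(0).round(4),len(u)
E
python3 - <<'E'
from h import *
o=robot.get_obs(); c=cam('wrist'); print(o['position'],o['ft_force'],teal(c,0),teal(c,.016),yel(c))
E
```

```text
[ 0.58359384 -0.0381454  -0.02790193] [-0.17262061 -0.77494176  0.11668919] (0.5815, 0.0117, 0.0528) (0.5815, 0.0131, 0.0478) (array([0.5281, 0.0827]), array([0.6356, 0.0886]), 1489)
```

Emit:
play_rows(
  gripper=[-0.15, -0.15, -0.15, -0.15, -0.15, -0.15, -0.15, -0.15, -0.15, -0.15, -0.15, -0.15],
  delta_pos=[
    [1, 0, 0],
    [2.2, -0.1, 0],
    [3.6, -0.2, 0],
    [5, -0.2, 0],
    [6.4, -0.2, 0],
    [7.8, -0.2, 0],
    [9.2, -0.2, 0],
    [10.6, -0.2, 0],
    [12, -0.2, 0],
    [13, -0.2, 0],
    [13.5, -0.2, 0],
    [13.5, -0.2, 0],
  ],
  turn=[
    [0, 0, 0],
    [0, 0, 0],
    [0, 0, 0],
    [0, 0, 0],
    [0, 0, 0],
    [0, 0, 0],
    [0, 0, 0],
    [0, 0, 0],
    [0, 0, 0],
    [0, 0, 0],
    [0, 0, 0],
    [0, 0, 0],
  ],
)

```text
time: 13.85
position: [0.582, 0.0959, -0.0281]
tool_rot: [0.707, 0.707, 0.0, -0.0]
ft_force: [-0.1, -0.2, 0.4]
grip_width: 0.0501
grip_force: 0.0
```

```bash
python3 - <<'E'
from h import *
o=robot.get_obs(); c=cam('wrist'); print(o['position'],o['ft_force'],teal(c,0),teal(c,.016))
E
```

```text
[ 0.58197455  0.09591063 -0.02808256] [-0.11192181 -0.21928732  0.35853406] (0.5804, 0.1445, 0.0532) (0.5801, 0.1459, 0.0482)
```

Emit:
play_rows(
  gripper=[-0.15, -0.15, -0.15, -0.15, -0.15, -0.15, -0.15, -0.15, -0.15, -0.15, -0.15, -0.15],
  delta_pos=[
    [-1.5, 0, 0],
    [-1.5, 0, -6],
    [-1.5, 0, -12],
    [-3, 0, -15],
    [-9, -1, -15],
    [-15, -2, -15],
    [-21, -3, -15],
    [-27, -4, -15],
    [-33, -5, -15],
    [-38, -5.2, -15],
    [-39.1, -5.2, -15],
    [-39.1, -5.2, -15],
  ],
  turn=[
    [0, 0, 0],
    [0, 0, 0],
    [0, 0, 0],
    [0, 0, 0],
    [0, 0, 0],
    [0, 0, 0],
    [0, 0, 0],
    [0, 0, 0],
    [0, 0, 0],
    [0, 0, 0],
    [0, 0, 0],
    [0, 0, 0],
  ],
)

```text
time: 15.4
position: [0.5293, -0.2966, 0.1217]
tool_rot: [0.708, 0.706, 0.0, -0.001]
ft_force: [1.1, 0.2, 0.3]
grip_width: 0.0501
grip_force: 0.0
```

```bash
cat >> h.py <<'E'
def pot(c,z,lo=60):
    h=cv2.cvtColor(c['color'],cv2.COLOR_RGB2HSV); m=cv2.inRange(h,(0,lo,40),(12,190,255))|cv2.inRange(h,(168,lo,40),(180,190,255))
    q=max(cv2.findContours(m,cv2.RETR_EXTERNAL,cv2.CHAIN_APPROX_NONE)[0],key=cv2.contourArea)
    P=np.array([ray(c,u,v,z)[:2] for u,v in q[:,0]],np.float32); (x,y),r=cv2.minEnclosingCircle(P); return round(x,4),round(y,4),round(r,4),cv2.boundingRect(q)
E
python3 - <<'E'
from h import *
o=robot.get_obs(); c=cam('wrist'); t=cam('top'); print(o['position'],pot(c,0),pot(c,.056)); print(o['tool_rot'])
save(c,'w7.png')
print(teal(t,.016))
E
```

```text
[ 0.52930866 -0.2965853   0.12166339] (0.5321, -0.217, 0.0532, (277, 59, 103, 107)) (0.5313, -0.2196, 0.0439, (277, 59, 103, 107))
[ 7.07994001e-01  7.06218148e-01  1.98513820e-04 -6.18503918e-04]
(0.5813, 0.1486, 0.0432)
```

Emit:
play_rows(
  gripper=[-0.15, -0.15, -0.15, -0.15, -0.15, -0.15, -0.15, -0.15, -0.15, -0.15, -0.15, -0.15],
  delta_pos=[
    [0.4, 0.2, 5],
    [0.4, 0.2, 10],
    [0.4, 0.2, 13],
    [0.4, 0.2, 14.7],
    [0.4, 0.2, 14.7],
    [1.4, 0.2, 14.7],
    [2.2, 0.2, 14.7],
    [3, 0.2, 14.7],
    [3.8, 0.3, 14.7],
    [5, 0.6, 14.7],
    [6.5, 0.9, 14.7],
    [8, 1.2, 14.7],
  ],
  turn=[
    [0, 0, 0],
    [0, 0, 0],
    [0, 0, 0],
    [0, 0, 0],
    [0, 0, 0],
    [0, 0, 0],
    [0, 0, 0],
    [0, 0, 0],
    [0, 0, 0],
    [0, 0, 0],
    [0, 0, 0],
    [0, 0, 0],
  ],
)

```text
time: 17.0
position: [0.5427, -0.2151, -0.0247]
tool_rot: [0.707, 0.707, 0.0, 0.0]
ft_force: [-1.4, -3.5, 2.8]
grip_width: 0.0502
grip_force: 2.3
```

```bash
python3 - <<'E'
from h import *
o=robot.get_obs(); c=cam('wrist'); print(o['position'],o['ft_force'],pot(c,.0),pot(c,.056))
E
```

```text
[ 0.54265753 -0.21506356 -0.02472491] [-1.37168957 -3.52621761  2.82279331] (0.5409, -0.1754, 0.0632, (217, 57, 214, 188)) (0.5408, -0.1672, 0.0427, (217, 57, 214, 188))
```

Emit:
play_rows(
  gripper=[-0.15, -0.15, -0.15, -0.15, -0.15, -0.15, -0.15, -0.15, -0.15, -0.15, -0.15, -0.15],
  delta_pos=[
    [1.3, 0.3, 0],
    [2.8, 0.6, 0],
    [4.3, 0.9, 0],
    [5.8, 1.2, 0],
    [7.3, 1.5, 0],
    [8.8, 1.8, 0],
    [10.3, 2.1, 0],
    [11.8, 2.5, 0],
    [13.3, 2.8, 0],
    [14.8, 3.2, 0],
    [16.3, 3.6, 0],
    [17, 3.7, 0],
  ],
  turn=[
    [0, 0, 0],
    [0, 0, 0],
    [0, 0, 0],
    [0, 0, 0],
    [0, 0, 0],
    [0, 0, 0],
    [0, 0, 0],
    [0, 0, 0],
    [0, 0, 0],
    [0, 0, 0],
    [0, 0, 0],
    [0, 0, 0],
  ],
)

```text
time: 18.55
position: [0.5795, -0.0446, -0.025]
tool_rot: [0.707, 0.707, 0.0, -0.0]
ft_force: [-0.6, -1.8, -0.7]
grip_width: 0.0501
grip_force: 0.9
```

```bash
python3 - <<'E'
from h import *
o=robot.get_obs(); c=cam('wrist'); print(o['position'],o['ft_force'],pot(c,.0),pot(c,.056),teal(c,.016))
E
```

```text
[ 0.57949286 -0.04459073 -0.02503166] [-0.62164231 -1.84702735 -0.73972982] (0.5776, -0.0049, 0.0631, (217, 57, 214, 188)) (0.5776, 0.0034, 0.0427, (217, 57, 214, 188)) (0.435, -0.1293, 0.0001)
```

Emit:
play_rows(
  gripper=[-0.15, -0.15, -0.15, -0.15, -0.15, -0.15, -0.15, -0.15, -0.15, -0.15, -0.15, -0.15],
  delta_pos=[
    [1.2, 0, 0],
    [2.4, 0, 0],
    [3.6, 0, 0],
    [4.6, 0, 0],
    [5.6, 0, 0],
    [6.8, 0, 0],
    [8, 0, 0],
    [9.4, 0, 0],
    [10.8, 0, 0],
    [12.2, 0, 0],
    [13.4, 0, 0],
    [14, 0, 0],
  ],
  turn=[
    [0, 0, 0],
    [0, 0, 0],
    [0, 0, 0],
    [0, 0, 0],
    [0, 0, 0],
    [0, 0, 0],
    [0, 0, 0],
    [0, 0, 0],
    [0, 0, 0],
    [0, 0, 0],
    [0, 0, 0],
    [0, 0, 0],
  ],
)

```text
time: 20.1
position: [0.5787, 0.095, -0.025]
tool_rot: [0.707, 0.708, -0.0, -0.0]
ft_force: [-0.3, -4.8, -0.2]
grip_width: 0.0502
grip_force: 2.3
```

```bash
python3 - <<'E'
from h import *
o=robot.get_obs(); c=cam('wrist'); print(o['position'],o['ft_force'],pot(c,.056),teal(c,.016))
E
```

```text
[ 0.57873056  0.0950309  -0.02498489] [-0.34317472 -4.78991512 -0.23561664] (0.5768, 0.1429, 0.043, (216, 57, 216, 188)) (0.5862, 0.2181, 0.045)
```

Emit:
play_rows(
  gripper=[-0.15, -0.15, -0.15, -0.15, -0.15, -0.15, -0.15, -0.15, -0.15, -0.15, -0.15, -0.15],
  delta_pos=[
    [-1.5, 0, 0],
    [-1.5, 0, -6],
    [-1.5, 0, -12],
    [-4, 0, -15],
    [-10, -1, -15],
    [-16, -2, -15],
    [-22, -3, -15],
    [-28, -4, -15],
    [-34, -5, -15],
    [-40, -6, -15],
    [-46, -7.2, -15],
    [-51, -7.2, -15],
  ],
  turn=[
    [0, 0, 0],
    [0, 0, 0],
    [0, 0, 0],
    [0, 0, 0],
    [0, 0, 0],
    [0, 0, 0],
    [0, 0, 0],
    [0, 0, 0],
    [0, 0, 0],
    [0, 0, 0],
    [0, 0, 0],
    [0, 0, 0],
  ],
)

```text
time: 21.65
position: [0.5055, -0.4192, 0.1251]
tool_rot: [0.708, 0.706, 0.0, 0.0]
ft_force: [1.0, 0.1, -0.3]
grip_width: 0.0501
grip_force: 0.0
```

Emit:
play_rows(
  gripper=[-0.15, -0.15, -0.15, -0.15],
  delta_pos=[
    [-3, 0, 0],
    [-5.5, 0, 0],
    [-5.5, 0, 0],
    [-5.5, 0, 0],
  ],
  turn=[
    [0, 0, 0],
    [0, 0, 0],
    [0, 0, 0],
    [0, 0, 0],
  ],
)

```text
time: 22.15
position: [0.5066, -0.4698, 0.1247]
tool_rot: [0.707, 0.707, 0.001, -0.001]
ft_force: [-0.2, 0.5, -0.1]
grip_width: 0.0497
grip_force: 0.0
```

```bash
python3 - <<'E'
from h import *
o=robot.get_obs(); c=cam('wrist'); t=cam('top'); print(o['position'],teal(c,.014)); print('top bowl',teal(t,.016))
save(c,'w8.png')
np.save('w8.npy',c['color'])
E
```

```text
[ 0.50660127 -0.46983194  0.12472718] (0.506, -0.386, 0.0329)
top bowl (0.5878, 0.2367, 0.0433)
```

View pics/w8.png

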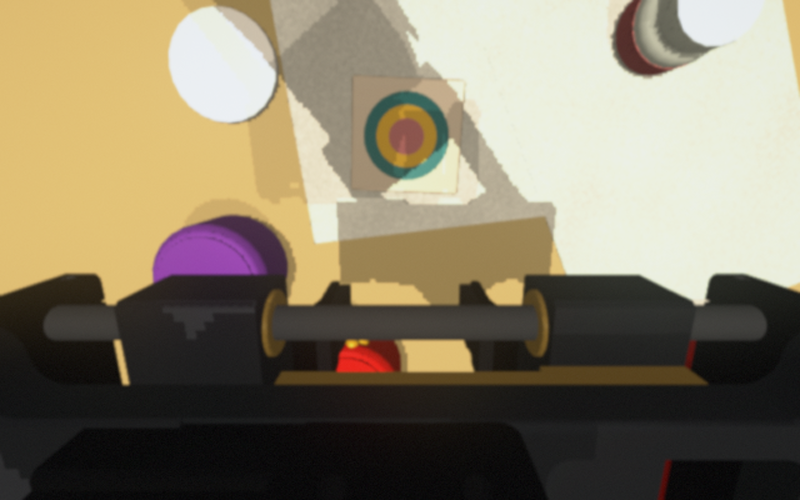

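The picture shows the tile at (406,135), turned about 2°, with nothing between it and the fingers. The purple pot at (220,255) and the red pot at (368,360) stay clear. I turn the tool 10° toward the mouth and descend behind the tile.

Emit:
play_rows(
  gripper=[-0.15, -0.15, -0.15, -0.15, -0.15, -0.15, -0.15, -0.15],
  delta_pos=[
    [0.5, -1.5, 3],
    [0.5, -1.5, 7],
    [0.5, -1.5, 11],
    [0.5, -1.5, 13.5],
    [0.5, -1.5, 14.8],
    [0.5, -1.5, 15.3],
    [0.5, -1.5, 15.5],
    [0.5, -1.5, 15.5],
  ],
  turn=[
    [0, 0, 0.1],
    [0, 0, 0.177],
    [0, 0, 0.177],
    [0, 0, 0.177],
    [0, 0, 0.177],
    [0, 0, 0.177],
    [0, 0, 0.177],
    [0, 0, 0.177],
  ],
)

```text
time: 23.25
position: [0.4928, -0.4664, -0.0289]
tool_rot: [0.767, 0.642, -0.0, 0.001]
ft_force: [0.5, -0.7, 1.1]
grip_width: 0.05
grip_force: 0.0
```

Emit:
play_rows(
  gripper=[-0.15, -0.15, -0.15, -0.15, -0.15, -0.15, -0.15, -0.15, -0.15, -0.15, -0.15, -0.15],
  delta_pos=[
    [0.8, 0, 0.1],
    [1.6, 0, 0.1],
    [2.2, 0, 0.1],
    [2.8, 0, 0.1],
    [3.4, 0, 0.1],
    [4.2, 0, 0.1],
    [5.4, 0, 0.1],
    [6.8, 0, 0.1],
    [8.2, 0, 0.1],
    [9.6, 0, 0.1],
    [11, 0, 0.1],
    [12, 0, 0.1],
  ],
  turn=[
    [0, 0, 0],
    [0, 0, 0],
    [0, 0, 0],
    [0, 0, 0],
    [0, 0, 0],
    [0, 0, 0],
    [0, 0, 0],
    [0, 0, 0],
    [0, 0, 0],
    [0, 0, 0],
    [0, 0, 0],
    [0, 0, 0],
  ],
)

```text
time: 24.75
position: [0.5135, -0.3465, -0.0309]
tool_rot: [0.767, 0.642, -0.0, -0.0]
ft_force: [-0.5, -1.5, 0.1]
grip_width: 0.0504
grip_force: 0.7
```

```bash
python3 - <<'E'
from h import *
o=robot.get_obs(); c=cam('wrist'); t=cam('top'); print(o['position'],o['ft_force'])
def ringw(c):
    m=cv2.inRange(cv2.cvtColor(c['color'],cv2.COLOR_RGB2HSV),(75,70,15),(100,255,255))
    for q in cv2.findContours(m,cv2.RETR_EXTERNAL,cv2.CHAIN_APPROX_NONE)[0]:
        if cv2.contourArea(q)>25:
            P=np.array([ray(c,u,v,.014)[:2] for u,v in q[:,0]],np.float32); print(np.round(cv2.minEnclosingCircle(P)[0],3),round(cv2.minEnclosingCircle(P)[1],3),cv2.boundingRect(q))
ringw(c); print('top'); ringw(t)
E
```

```text
[ 0.51352903 -0.34653394 -0.03092014] [-0.50014587 -1.51667649  0.05799884]
[ 0.529 -0.293] 0.034 (273, 78, 132, 134)
top
[0.588 0.238] 0.043 (247, 193, 20, 21)
```

Emit:
play_rows(
  gripper=[-0.15, -0.15, -0.15, -0.15, -0.15, -0.15, -0.15, -0.15, -0.15, -0.15, -0.15, -0.15],
  delta_pos=[
    [1, 0, 0],
    [2.4, 0, 0],
    [3.9, 0, 0],
    [5.4, 0, 0],
    [6.9, 0, 0],
    [8.4, 0, 0],
    [9.9, 0, 0],
    [11.4, 0, 0],
    [12.9, -0.1, 0],
    [14.4, -0.2, 0],
    [15.8, -0.2, 0],
    [16.5, -0.2, 0],
  ],
  turn=[
    [0, 0, 0],
    [0, 0, 0],
    [0, 0, 0],
    [0, 0, 0],
    [0, 0, 0],
    [0, 0, 0],
    [0, 0, 0],
    [0, 0, 0],
    [0, 0, 0],
    [0, 0, 0],
    [0, 0, 0],
    [0, 0, 0],
  ],
)

```text
time: 26.35
position: [0.5405, -0.1839, -0.0309]
tool_rot: [0.767, 0.642, -0.0, -0.0]
ft_force: [0.8, -1.1, -0.6]
grip_width: 0.0497
grip_force: 0.4
```

```bash
cat >> h.py <<'E'
def ringw(c):
    m=cv2.inRange(cv2.cvtColor(c['color'],cv2.COLOR_RGB2HSV),(75,70,15),(100,255,255))
    for q in cv2.findContours(m,cv2.RETR_EXTERNAL,cv2.CHAIN_APPROX_NONE)[0]:
        if cv2.contourArea(q)>25:
            P=np.array([ray(c,u,v,.014)[:2] for u,v in q[:,0]],np.float32); print(np.round(cv2.minEnclosingCircle(P)[0],3),round(cv2.minEnclosingCircle(P)[1],3),cv2.boundingRect(q))
E
python3 - <<'E'
from h import *
o=robot.get_obs(); c=cam('wrist'); print(o['position'],o['ft_force'])
ringw(c); print(yel(c),pot(c,.056))
E
```

```text
[ 0.54053712 -0.18388326 -0.03091599] [ 0.75038867 -1.10059169 -0.56833073]
[ 0.556 -0.131] 0.034 (273, 78, 132, 133)
(array([ 0.5695, -0.1208]), array([ 0.5788, -0.1114]), 64) (0.5541, -0.1277, 0.0102, (311, 120, 55, 56))
```

Emit:
play_rows(
  gripper=[-0.15, -0.15, -0.15, -0.15, -0.15, -0.15, -0.15, -0.15, -0.15, -0.15, -0.15, -0.15],
  delta_pos=[
    [1.2, 0, 0],
    [2.7, 0, 0],
    [4.2, 0, 0],
    [5.7, 0, 0],
    [7.2, 0, 0],
    [8.7, 0, 0],
    [10.2, 0, 0],
    [11.5, 0, 0],
    [12.5, 0.15, 0],
    [13.5, 0.3, 0],
    [14.5, 0.45, 0],
    [15.3, 0.58, 0],
  ],
  turn=[
    [0, 0, 0],
    [0, 0, 0],
    [0, 0, 0],
    [0, 0, 0],
    [0, 0, 0],
    [0, 0, 0],
    [0, 0, 0],
    [0, 0, 0],
    [0, 0, -0.045],
    [0, 0, -0.09],
    [0, 0, -0.135],
    [0, 0, -0.177],
  ],
)

```text
time: 27.9
position: [0.5734, -0.0349, -0.031]
tool_rot: [0.706, 0.708, 0.0, 0.0]
ft_force: [0.3, -1.3, 1.1]
grip_width: 0.0499
grip_force: 0.7
```

```bash
python3 - <<'E'
from h import *
o=robot.get_obs(); c=cam('wrist'); print(o['position'],o['ft_force'],o['tool_rot'])
ringw(c)
h=cv2.cvtColor(c['color'],cv2.COLOR_RGB2HSV); m=cv2.inRange(h,(24,170,120),(34,255,255)); m[75:]=0
v,u=np.nonzero(m); P=np.array([ray(c,a,b,0)[:2] for a,b in zip(u,v)]); print(P.min(0),P.max(0),len(u)) if len(u) else 0
E
```

```text
[ 0.57340609 -0.03485937 -0.0309563 ] [ 0.27851738 -1.32970947  1.05859192] [7.06084822e-01 7.08127260e-01 3.22413469e-05 8.21633617e-05]
[0.579 0.021] 0.034 (273, 78, 132, 133)
[0.56683471 0.0827823 ] [0.63560532 0.08871881] 1332
```

Emit:
play_rows(
  gripper=[-0.15, -0.15, -0.15, -0.15, -0.15, -0.15, -0.15, -0.15, -0.15, -0.15, -0.15, -0.15],
  delta_pos=[
    [1.2, 0, 0],
    [2.4, 0.1, 0],
    [3.6, 0.1, 0],
    [4.8, 0.1, 0],
    [6, 0.1, 0],
    [7.2, 0.1, 0],
    [8.4, 0.1, 0],
    [9.4, 0.1, 0],
    [10.2, 0.1, 0],
    [10.8, 0.1, 0],
    [11.2, 0.1, 0],
    [11.2, 0.1, 0],
  ],
  turn=[
    [0, 0, 0],
    [0, 0, 0],
    [0, 0, 0],
    [0, 0, 0],
    [0, 0, 0],
    [0, 0, 0],
    [0, 0, 0],
    [0, 0, 0],
    [0, 0, 0],
    [0, 0, 0],
    [0, 0, 0],
    [0, 0, 0],
  ],
)

```text
time: 29.45
position: [0.5739, 0.0774, -0.031]
tool_rot: [0.707, 0.707, 0.0, -0.0]
ft_force: [0.6, -0.9, -0.9]
grip_width: 0.0498
grip_force: 0.5
```

```bash
python3 - <<'E'
from h import *
o=robot.get_obs(); c=cam('wrist'); print(o['position'],o['ft_force'],o['tool_rot'],pot(c,.056))
ringw(c); 
E
```

```text
[ 0.57390448  0.07741294 -0.03100577] [ 0.59440088 -0.86849155 -0.89249136] [ 7.07271303e-01  7.06942050e-01  2.16415427e-04 -4.42523051e-04] (0.576, 0.1834, 0.0271, (254, 0, 164, 55))
[0.58  0.133] 0.034 (273, 78, 132, 133)
```

Emit:
play_rows(
  gripper=[-0.15, -0.15, -0.15, -0.15, -0.15],
  delta_pos=[
    [0.2, 0, 0],
    [0.4, 0, 0],
    [0.6, 0, 0],
    [0.7, 0, 0],
    [0.7, 0, 0],
  ],
  turn=[
    [0, 0, 0],
    [0, 0, 0],
    [0, 0, 0],
    [0, 0, 0],
    [0, 0, 0],
  ],
)

```text
time: 30.12
position: [0.5741, 0.0838, -0.031]
tool_rot: [0.707, 0.707, 0.0, -0.0]
ft_force: [-0.1, -3.6, 0.2]
grip_width: 0.0502
grip_force: 2.0
```

```bash
python3 - <<'E'
from h import *
o=robot.get_obs(); c=cam('wrist'); print(o['position'],o['ft_force'],pot(c,.056))
ringw(c)
h=cv2.cvtColor(c['color'],cv2.COLOR_RGB2HSV)
# tile front/rear edge profile up the middle column beside rings
for u in(300,320,340,360,380): print(u,[int(x) for x in h[40:80:2,u,2]])
E
```

```text
[ 0.57412055  0.08378091 -0.03095174] [-0.09147089 -3.57934312  0.23411593] (0.5763, 0.19, 0.0272, (254, 0, 165, 55))
[0.58  0.139] 0.034 (273, 78, 132, 134)
300 [99, 100, 99, 100, 100, 101, 100, 124, 185, 202, 205, 205, 204, 204, 205, 204, 205, 205, 205, 204]
320 [101, 100, 101, 101, 101, 102, 103, 131, 240, 253, 253, 253, 253, 253, 253, 253, 253, 253, 253, 252]
340 [111, 111, 111, 111, 111, 111, 112, 144, 245, 253, 254, 254, 254, 254, 254, 254, 254, 254, 250, 224]
360 [110, 111, 110, 111, 111, 111, 110, 139, 245, 253, 254, 254, 254, 254, 254, 254, 254, 254, 254, 254]
380 [109, 109, 101, 93, 95, 95, 95, 169, 251, 253, 254, 254, 254, 254, 254, 254, 254, 254, 254, 254]
```

Emit:
play_rows(
  gripper=[-0.15, -0.15, -0.15, -0.15, -0.15, -0.15, -0.15, -0.15],
  delta_pos=[
    [-1, 0, 0],
    [-2, 0, 0],
    [-2, 0, -4],
    [-2, 0, -8],
    [-2, 0, -12],
    [-3, 0, -15],
    [-4, 0, -15],
    [-4, 0, -15],
  ],
  turn=[
    [0, 0, 0],
    [0, 0, 0],
    [0, 0, 0],
    [0, 0, 0],
    [0, 0, 0],
    [0, 0, 0],
    [0, 0, 0],
    [0, 0, 0],
  ],
)

```text
time: 31.18
position: [0.5734, 0.0429, 0.1183]
tool_rot: [0.708, 0.707, -0.0, -0.001]
ft_force: [-0.1, -0.6, -0.6]
grip_width: 0.0502
grip_force: 0.0
```

```bash
python3 - <<'E'
from h import *
o=robot.get_obs(); c=cam('wrist'); print(o['position'],o['tool_rot']); ringw(c)
h=cv2.cvtColor(c['color'],cv2.COLOR_RGB2HSV)
m=cv2.inRange(h,(22,120,80),(36,255,255))
v,u=np.nonzero(m); P=np.array([ray(c,a,b,0)[:2] for a,b in zip(u,v)]); k=(abs(P[:,1]-.086)<.015); P=P[k]; 
for x in(.54,.56,.58,.6,.62):
    q=P[abs(P[:,0]-x)<.004]; print(x,len(q),q[:,1].min() if len(q) else 0,q[:,1].max() if len(q) else 0)
# tile rear edge: whiteness along y at top z=.014
for x in(.55,.575,.6,.615):
    print(x,[tuple(int(k) for k in h[int(round(b)),int(round(a))][1:]) for a,b in[proj(c,[x,y,.014]) for y in np.arange(.082,.104,.002)]])
E
```

```text
[0.57336584 0.04288135 0.1182718 ] [ 7.07711484e-01  7.06501165e-01 -3.36386274e-04 -6.68651052e-04]
[0.58  0.139] 0.033 (298, 58, 69, 72)
0.54 46 0.08141898808180205 0.08769321607391568
0.56 45 0.08242150400573768 0.08868537736671028
0.58 47 0.08237655595653787 0.08863999446675636
0.6 43 0.08233161723710235 0.08858745755851125
0.62 44 0.08229614588907486 0.08854925679059461
0.55 [(130, 159), (185, 200), (207, 234), (200, 223), (117, 126), (39, 86), (48, 106), (44, 221), (18, 251), (17, 252), (18, 252)]
0.575 [(125, 157), (177, 189), (205, 209), (199, 200), (64, 99), (25, 113), (44, 149), (44, 237), (21, 251), (19, 251), (20, 251)]
0.6 [(139, 165), (195, 208), (207, 228), (188, 210), (60, 127), (19, 134), (43, 148), (51, 237), (23, 250), (22, 250), (21, 250)]
0.615 [(132, 159), (190, 199), (204, 209), (190, 189), (97, 113), (26, 109), (45, 143), (54, 236), (27, 250), (24, 250), (24, 250)]
```

Emit:
play_rows(
  gripper=[-0.15, -0.15, -0.15, -0.15, -0.15, -0.15, -0.15],
  delta_pos=[
    [4, -2.5, 0],
    [8, -5, 0],
    [12, -7.5, 0],
    [15.7, -10, 0],
    [15.7, -10, 0],
    [15.7, -10, 0],
    [15.7, -10, 0],
  ],
  turn=[
    [0, 0, 0],
    [0, 0, 0],
    [0, 0, 0],
    [0, 0, 0],
    [0, 0, 0],
    [0, 0, 0],
    [0, 0, 0],
  ],
)

```text
time: 32.1
position: [0.4748, 0.1999, 0.1186]
tool_rot: [0.708, 0.707, -0.0, -0.0]
ft_force: [0.5, 0.1, 0.2]
grip_width: 0.05
grip_force: 0.0
```

```bash
cat >> h.py <<'E'
def dark(c,box,th=70):
    x0,y0,x1,y1=box; g=cv2.cvtColor(c['color'],cv2.COLOR_RGB2GRAY); m=np.zeros_like(g); m[y0:y1,x0:x1]=(g[y0:y1,x0:x1]<th)*255
    return [q for q in cv2.findContours(m,cv2.RETR_EXTERNAL,cv2.CHAIN_APPROX_NONE)[0] if cv2.contourArea(q)>40]
E
python3 - <<'E'
from h import *
o=robot.get_obs(); c=cam('wrist'); t=cam('top'); print(o['position'],o['q'])
np.save('d1.npy',c['color'])
a,b=proj(c,[.473,.27,.07]); print('exp',a,b)
for th in(50,70,90):
  for q in dark(c,(200,20,440,218),th):
    (u,v),r=cv2.minEnclosingCircle(q); print(th,round(u,1),round(v,1),round(r,1),cv2.contourArea(q),ray(c,u,v,.05).round(4),ray(c,u,v,.08).round(4))
g=cv2.cvtColor(c['color'],cv2.COLOR_RGB2GRAY); a,b=int(a),int(b)
for v in range(b-48,b+49,6): print(' '.join('%3d'%g[v,u] for u in range(a-48,a+49,6) if 0<=v<400))
E
```

```text
[0.47481897 0.19990036 0.11859569] [ 1.81388907e-01  4.80574251e-01  1.77461708e+00 -1.30816739e-04
  8.86666965e-01  1.82798719e-01]
exp 323.6564001488781 121.60844941081504
70 308.0 127.0 24.7 67.5 [0.4593 0.2659 0.05  ] [0.4609 0.2658 0.08  ]
70 319.5 124.5 26.7 347.5 [0.4694 0.268  0.05  ] [0.4698 0.2676 0.08  ]
70 409.5 88.5 33.8 107.5 [0.5457 0.2973 0.05  ] [0.5376 0.2937 0.08  ]
90 385.0 209.5 9.6 43.0 [0.53   0.1911 0.05  ] [0.5236 0.1994 0.08  ]
90 402.5 160.5 38.6 850.0 [0.5436 0.2366 0.05  ] [0.5356 0.2398 0.08  ]
90 315.6 124.3 28.3 1488.0 [0.4659 0.2682 0.05  ] [0.4667 0.2678 0.08  ]
90 424.8 70.0 50.1 1198.0 [0.5576 0.3119 0.05  ] [0.5481 0.3066 0.08  ]
237 242 243 243 242 241 243 251 250 249 248 249 248 249 180 178 150
236 242 243 243 242 241 242 251 250 249 248 249 248 249 177 177 150
232 242 242 243 241 214 203 204 219 236 247 249 248 249 173 177 137
228 242 242 228 206 210 209 205 219 222 219 245 248 249 177 176 138
225 242 211 209 209 132  84 102 201 220 204 200 231 237 154 175 138
220 238 207 208 179  83 225  68  70  87 200 198 197 236 161 160 136
211 201 207 194  94  76 248  78  63  87  79 200 199 212 159 158 136
204 206 208  99  95  64 206  81  52  85  82 156 199 188 166 158 136
200 207 207  94  96  67  99  83  51  78  81 100 197 192 157 167 133
202 205 205  92  94  85  82  80  57  78  81  87 197 190 148 167 135
191 200 206  90  92  91  77  80  63  59  80 121 196 183 150 158 133
192 197 205 184  90  90  65  79  66  53  76 190 195 198 138 160 133
197 235 204 203 149  87  62  81  67  49 164 192 192 232 146 161  93
204 238 206 201 200 197 133  71  69 190 193 191 195 160 101 111  82
203 237 234 219 198 201 198 196 206 205 169 134 142 144  99 103  81
159 236 232 236 233 214 189 179 127 137 139 146 141 143  98 103  85
160 227 174 172 172 170 169 174 168 156 139 145 141 142  99 110  96
```

Emit:
play_rows(
  gripper=[-0.15, -0.15, -0.15, -0.15],
  delta_pos=[
    [0, 3, 0],
    [0, 5, 0],
    [0, 5, 0],
    [0, 5, 0],
  ],
  turn=[
    [0, 0, 0],
    [0, 0, 0],
    [0, 0, 0],
    [0, 0, 0],
  ],
)

```text
time: 32.7
position: [0.5229, 0.2001, 0.1187]
tool_rot: [0.707, 0.707, -0.001, -0.001]
ft_force: [-0.4, 0.0, -0.2]
grip_width: 0.05
grip_force: 0.0
```

```bash
cat >> h.py <<'E'
def tri(obs):
    A=[];b=[]
    for c,u,v in obs:
        d=c['R'].T@np.array([(u-c['cx'])/c['f'],(v-c['cy'])/c['f'],1]); d/=np.linalg.norm(d); P=np.eye(3)-np.outer(d,d); A.append(P); b.append(P@(-c['R'].T@c['t']))
    r=np.linalg.lstsq(np.vstack(A),np.hstack(b),rcond=None); return r[0].round(4),r[1]
E
python3 - <<'E'
from h import *
import pickle
o=robot.get_obs(); c2=cam('wrist'); print(o['position'])
pickle.dump(c2,open('d2.pkl','wb'))
# first camera pose = second shifted 
c1=dict(c2); c1['color']=np.load('d1.npy'); ctr=-c2['R'].T@c2['t']+(np.array([.4748,.1999,.1186])-o['position']); c1['t']=-c1['R']@ctr
def track(u,v,r,w=None):
    T=c1['color'][v-r:v+r+1,u-r:u+r+1]; M=cv2.matchTemplate(c2['color'][60:190,180:340],T,cv2.TM_CCOEFF_NORMED)
    _,s,_,(x,y)=cv2.minMaxLoc(M)
    f=lambda a,b,d:(a-d)/(2*(a-2*b+d))
    dx=f(M[y,x-1],M[y,x],M[y,x+1]); dy=f(M[y-1,x],M[y,x],M[y+1,x])
    return x+180+r+dx,y+60+r+dy,round(float(s),3)
for n,u,v,r in(('mark',311,109,5),('mark9',311,109,8),('bar',318,127,6),('barN',313,118,7),('barS',322,138,7),('ringL',291,121,6),('ringL',287,109,5),('ringR',347,127,6),('discL',293,127,4),('discR',341,124,4),('box?',276,97,6)):
    a,b,s=track(u,v,r); print(n,(u,v),round(a,1),round(b,1),s,tri([(c1,u,v),(c2,a,b)]))
g=cv2.cvtColor(c1['color'],cv2.COLOR_RGB2GRAY)
for v in range(94,158,3): print(v,' '.join('%3d'%g[v,u] for u in range(286,352,3)))
E
```

```text
[0.52289526 0.20013304 0.11868184]
mark (311, 109) 244.0 109.0 0.989 (array([0.4638, 0.2784, 0.0944]), array([5.37756299e-08]))
mark9 (311, 109) 244.9 112.3 0.982 (array([0.4638, 0.2774, 0.0925]), array([1.89084498e-06]))
bar (318, 127) 252.6 126.9 0.915 (array([0.4687, 0.2659, 0.0922]), array([7.8073933e-08]))
barN (313, 118) 246.7 119.1 0.972 (array([0.4652, 0.2718, 0.0939]), array([1.21456428e-07]))
barS (322, 138) 233.0 107.9 0.941 (array([0.4746, 0.2675, 0.1663]), array([0.00011829]))
ringL (291, 121) 233.9 119.4 0.99 (array([0.4453, 0.2716, 0.0582]), array([1.27512964e-06]))
ringL (287, 109) 228.3 114.9 0.909 (array([0.4436, 0.2778, 0.0676]), array([8.97021946e-06]))
ringR (347, 127) 290.3 129.9 0.991 (array([0.4926, 0.2647, 0.0585]), array([2.24330818e-06]))
discL (293, 127) 235.9 128.0 0.992 (array([0.4471, 0.2656, 0.0601]), array([1.2906502e-07]))
discR (341, 124) 319.2 128.3 0.993 (array([ 0.5097,  0.2688, -0.3359]), array([3.74616114e-05]))
box? (276, 97) 219.2 93.0 0.967 (array([0.4325, 0.2923, 0.0518]), array([6.0619646e-06]))
94 242 227 205 208 208 208 208 207 195 178 1
[... 1277 characters left out ...]
  63  83  82  76  69  55  53  63  79  75 117 191 194 196
139 205 205 200 105  89  90  91  87  59  79  81  76  70  58  49  61  77  76 183 192 194 195
142 205 205 204 174  92  88  88  87  65  75  82  76  69  60  51  53  65 157 192 191 193 190
145 201 203 203 203 179  91  87  87  72  70  82  77  69  64  52  54 122 192 192 191 191 183
148 199 202 201 202 201 180 112  84  77  63  80  75  70  62  59 110 171 193 191 189 183 209
151 220 198 201 200 201 200 200 189 148  84  72  67  68  87 168 195 194 191 191 184 170 218
154 233 225 192 200 200 200 203 202 199 175 142 160 198 211 218 204 194 185 177 146 142 146
157 232 236 228 195 198 199 201 202 199 196 195 196 203 205 205 200 184 133 128 143 142 144
```

```bash
python3 - <<'E'
from h import *
import pickle
c2=pickle.load(open('d2.pkl','rb')); o=robot.get_obs()
c1=dict(c2); ctr=-c2['R'].T@c2['t']+(np.array([.4748,.1999,.1186])-o['position']); c1['t']=-c1['R']@ctr
print('disc',ray(c1,316.3,126,.059),'L',ray(c1,291,126,.059),'R',ray(c1,341.5,126,.059),'top/bot',ray(c1,316,97,.093),ray(c1,320,152,.059))
print('bar',ray(c1,315,125,.093), 'N',ray(c1,309.5,99,.093),'S',ray(c1,321,150,.093))
print(o['position'],o['q'],o['tool_rot'])
E
```

```text
disc [0.46681647 0.26652643 0.059     ] L [0.44550412 0.26655682 0.059     ] R [0.4880365  0.26649617 0.059     ] top/bot [0.46764332 0.28642192 0.093     ] [0.46983845 0.24485135 0.059     ]
bar [0.46676608 0.26703333 0.093     ] N [0.46297945 0.28507206 0.093     ] S [0.47108477 0.2489844  0.093     ]
[0.52268594 0.20026545 0.11874739] [1.66216964e-01 5.31468216e-01 1.66301954e+00 9.22273097e-05
 9.49149065e-01 1.66552872e-01] [ 7.07244176e-01  7.06968620e-01 -8.10703231e-04 -6.23554743e-04]
```

Emit:
play_rows(
  gripper=[-0.15, -0.15, -0.15, -0.15, -0.15, -0.15, -0.15],
  delta_pos=[
    [3.5, -3, 0],
    [6.65, -5.6, 0],
    [6.65, -5.6, 0],
    [6.65, -5.6, 4],
    [6.65, -5.6, 7],
    [6.65, -5.6, 8.7],
    [6.65, -5.6, 8.7],
  ],
  turn=[
    [0, 0, -0.1],
    [0, 0, -0.2],
    [0, 0, -0.2],
    [0, 0, -0.2],
    [0, 0, -0.2],
    [0, 0, -0.2],
    [0, 0, -0.2],
  ],
)

```text
time: 33.62
position: [0.4673, 0.2661, 0.031]
tool_rot: [0.633, 0.774, -0.001, -0.001]
ft_force: [0.5, 0.3, 0.1]
grip_width: 0.0502
grip_force: 0.0
```

```bash
python3 - <<'E'
from h import *
o=robot.get_obs(); print(o['position'],o['q'],o['tool_rot'],o['ft_force'])
E
```

```text
[0.46730563 0.26610378 0.03095701] [ 3.09905930e-01  6.50251281e-01  1.77467111e+00 -3.85110701e-04
  7.19713108e-01  1.11385249e-01] [ 6.33440827e-01  7.73789628e-01 -1.34585108e-03 -7.20738435e-04] [0.48345706 0.28285206 0.07619455]
```

Position is good, so I close gently on the bar.

Emit:
play_rows(
  gripper=[1, 1, 1, 1, 1, 1, 1, 1],
  delta_pos=[
    [0, 0, 0],
    [0, 0, 0],
    [0, 0, 0],
    [0, 0, 0],
    [0, 0, 0],
    [0, 0, 0],
    [0, 0, 0],
    [0, 0, 0],
  ],
  turn=[
    [0, 0, 0],
    [0, 0, 0],
    [0, 0, 0],
    [0, 0, 0],
    [0, 0, 0],
    [0, 0, 0],
    [0, 0, 0],
    [0, 0, 0],
  ],
  squeeze=20,
)

```text
time: 34.62
position: [0.4686, 0.2674, 0.0324]
tool_rot: [0.633, 0.774, 0.001, 0.0]
ft_force: [0.5, 1.0, 3.6]
grip_width: 0.0137
grip_force: 20.0
```

Emit:
play_rows(
  gripper=[1, 1, 1, 1, 1, 1, 1, 1, 1, 1, 1, 1],
  delta_pos=[
    [0, 0, 0],
    [0, 0, 0],
    [0, 0, 0],
    [0, 0, 0],
    [0, 0, 0],
    [0, 0, 0],
    [0, 0, 0],
    [0, 0, 0],
    [0, 0, 0],
    [0, 0, 0],
    [0, 0, 0],
    [0, 0, 0],
  ],
  turn=[
    [0, 0, 0.15],
    [0, 0, 0.33],
    [0, 0, 0.51],
    [0, 0, 0.69],
    [0, 0, 0.87],
    [0, 0, 1.05],
    [0, 0, 1.23],
    [0, 0, 1.41],
    [0, 0, 1.59],
    [0, 0, 1.77],
    [0, 0, 1.95],
    [0, 0, 2.1],
  ],
)

```text
time: 36.12
position: [0.4692, 0.2667, 0.0324]
tool_rot: [0.986, -0.166, 0.001, 0.0]
ft_force: [2.0, -2.3, 3.8]
grip_width: 0.0137
grip_force: 20.0
```

Emit:
play_rows(
  gripper=[1, 1, 1, 1],
  delta_pos=[
    [0, 0, 0],
    [0, 0, 0],
    [0, 0, 0],
    [0, 0, 0],
  ],
  turn=[
    [0, 0, 0.17],
    [0, 0, 0.34],
    [0, 0, 0.4],
    [0, 0, 0.4],
  ],
)

```text
time: 36.62
position: [0.4683, 0.267, 0.0323]
tool_rot: [0.935, -0.355, 0.0, 0.0]
ft_force: [-0.2, -0.6, 4.5]
grip_width: 0.0184
grip_force: 25.2
```

```bash
python3 - <<'E'
from h import *
o=robot.get_obs(); print(o['time'],o['position'],o['q'],o['tool_rot'],o['ft_force'],o['moment'],o['grip_width'],o['grip_force'])
E
```

```text
36.625 [0.46829358 0.26696956 0.03229047] [ 3.11439263e-01  6.48093955e-01  1.77352392e+00 -1.65592751e-03
  7.19607481e-01  2.60868132e+00] [ 9.34977492e-01 -3.54706580e-01  4.84350549e-04  3.11524291e-04] [-0.17443765 -0.55606391  4.49442581] [ 0.04594208 -0.01629029  0.79828071] 0.018444255171802197 25.17948092194274
```

Emit:
play_rows(
  gripper=[-0.15, -0.15, -0.15, -0.15, -0.15, -0.15, -0.15, -0.15, -0.15, -0.15, -0.15, -0.15],
  delta_pos=[
    [0, 0, 0],
    [0, 0, 0],
    [0, 0, -4],
    [0, 0, -8],
    [0, 0, -12],
    [0, 0, -12],
    [0, 0, -12],
    [0, 0, -12],
    [0, 0, -12],
    [0, 0, -12],
    [0, 0, -12],
    [0, 0, -12],
  ],
  turn=[
    [0, 0, 0],
    [0, 0, 0],
    [0, 0, 0],
    [0, 0, 0],
    [0, 0, -0.18],
    [0, 0, -0.36],
    [0, 0, -0.54],
    [0, 0, -0.72],
    [0, 0, -0.9],
    [0, 0, -1.08],
    [0, 0, -1.26],
    [0, 0, -1.44],
  ],
)

```text
time: 38.12
position: [0.4674, 0.267, 0.1514]
tool_rot: [0.937, 0.35, -0.001, -0.0]
ft_force: [0.8, 1.1, -0.4]
grip_width: 0.0501
grip_force: 0.0
```

Emit:
play_rows(
  gripper=[-0.15, -0.15, -0.15, -0.15, -0.15, -0.15, -0.15, -0.15, -0.15, -0.15, -0.15],
  delta_pos=[
    [0, 0, 0],
    [0, 0, 0],
    [0, 0, 0],
    [0, 0, 0],
    [0, 0, 0],
    [0, 0, 0],
    [0, 0, 0],
    [0, 0, 0],
    [0, 0, 0],
    [0, 0, 0],
    [0, 0, 0],
  ],
  turn=[
    [0, 0, -0.18],
    [0, 0, -0.36],
    [0, 0, -0.54],
    [0, 0, -0.72],
    [0, 0, -0.9],
    [0, 0, -1.08],
    [0, 0, -1.26],
    [0, 0, -1.44],
    [0, 0, -1.62],
    [0, 0, -1.7],
    [0, 0, -1.7],
  ],
)

```text
time: 39.5
position: [0.4675, 0.267, 0.1515]
tool_rot: [0.358, 0.934, -0.0, -0.001]
ft_force: [-0.2, -0.2, 0.5]
grip_width: 0.0501
grip_force: 0.0
```

```bash
python3 - <<'E'
from h import *
o=robot.get_obs(); c=cam('wrist'); print(o['position'],o['q'][5],o['tool_rot'])
def warp(c,z):
    W=np.array([[.44,.295],[.495,.295],[.495,.24],[.44,.24]]); src=np.float32([proj(c,[x,y,z]) for x,y in W]); dst=np.float32([[(x-.4668)*4000+120,120-(y-.2668)*4000] for x,y in W])
    print(src.round(0).tolist()); return cv2.warpPerspective(c['color'],cv2.getPerspectiveTransform(src,dst),(240,240))
I=warp(c,.093); g=cv2.cvtColor(I,cv2.COLOR_RGB2GRAY); yy,xx=np.mgrid[:240,:240]
m=((g>170)&(np.hypot(xx-120,yy-120)<82)).astype(np.uint8)
for q in cv2.findContours(m,cv2.RETR_EXTERNAL,cv2.CHAIN_APPROX_NONE)[0]:
    if cv2.contourArea(q)>60: print(cv2.contourArea(q),cv2.minAreaRect(q))
for v in range(20,221,8): print(' '.join('%3d'%g[v,u] for u in range(20,221,8)))
E
```

```text
[0.46750094 0.26697423 0.15147993] -0.5275612308589155 [ 3.58100985e-01  9.33682512e-01 -3.64233481e-04 -7.20550331e-04]
[[328.0, 161.0], [369.0, 206.0], [323.0, 245.0], [282.0, 202.0]]
261.5 ((160.0802001953125, 138.8719482421875), (54.56064987182617, 6.173529624938965), 25.70995330810547)
183 167 160 137 136 132 123 116 103  96  91 106 117 123 132 135 133 132 131 131 134 155 165 160 137 109
140 123 118 117 121 106  76  62  58  56  54  58  63  76 105 126 132 131 131 130 130 139 161 161 136 109
115 115 115 108  83  62  53  54  53  53  52  52  51  51  56  83 115 130 132 131 131 134 154 160 133 107
114 114 108  75  52  49  50  53  51  51  52  52  51  52  50  51  71 114 131 132 132 131 138 155 138 108
113 110  82  50  47  47  48  48  48  48  51  51  52  51  49  50  49  74 123 133 132 131 129 141 135 107
111  89  56  45  44  45  47  47  46  47  45  48  48  49  51  49  48  52  97 129 132 132 131 135 132 108
108  66  46  45  46  47  46  45  45  46  46  45  45  47  47  48  49  48  63 114 130 131 131 134 132 107
103  55  45  45  45  48  50  50  46  44  45  45  44  44  44  45  46  48  49  90 
[... 1195 characters left out ...]
  86  70  57  59  66  71  84 110 126 129 123 101  84 107 152 163 161 139 108
133 134 134 134 135 135 133 129 124 112 114 119 124 126 130 132 131 130 129 134 152 161 164 161 141 106
151 135 133 134 134 135 135 132 131 130 132 131 131 131 131 132 131 133 141 155 159 162 164 161 140 108
165 154 141 135 132 133 133 133 132 131 131 132 130 130 130 131 138 150 160 163 161 161 164 161 140 111
165 162 162 153 141 137 134 132 131 131 132 131 131 132 138 144 153 161 165 162 160 161 163 160 140 110
165 162 163 164 159 156 151 143 143 145 144 144 150 156 160 158 157 162 165 161 160 162 164 160 140 106
164 162 163 164 161 163 162 158 161 162 160 157 159 162 164 159 157 162 164 162 160 161 164 161 142 105
```

Emit:
play_rows(
  gripper=[-0.15, -0.15, -0.15, -0.15, -0.15, -0.15, 1, 1, 1, 1, 1, 1],
  delta_pos=[
    [0, 0, 0],
    [0, 0, 4],
    [0, 0, 8],
    [0, 0, 11],
    [0, 0, 11.9],
    [0, 0, 11.9],
    [0, 0, 11.9],
    [0, 0, 11.9],
    [0, 0, 11.9],
    [0, 0, 11.9],
    [0, 0, 11.9],
    [0, 0, 11.9],
  ],
  turn=[
    [0, 0, -0.14],
    [0, 0, -0.28],
    [0, 0, -0.28],
    [0, 0, -0.28],
    [0, 0, -0.28],
    [0, 0, -0.28],
    [0, 0, -0.28],
    [0, 0, -0.28],
    [0, 0, -0.28],
    [0, 0, -0.28],
    [0, 0, -0.28],
    [0, 0, -0.28],
  ],
  squeeze=35,
)

```text
time: 41.05
position: [0.4682, 0.2671, 0.0333]
tool_rot: [0.223, 0.975, 0.0, 0.0]
ft_force: [-1.0, -0.4, 3.6]
grip_width: 0.0139
grip_force: 35.0
```

Emit:
play_rows(
  gripper=[1, 1, 1, 1, 1],
  delta_pos=[
    [0, 0, 0],
    [0, 0, 0],
    [0, 0, 0],
    [0, 0, 0],
    [0, 0, 0],
  ],
  turn=[
    [0, 0, 0.05],
    [0, 0, 0.1],
    [0, 0, 0.15],
    [0, 0, 0.2],
    [0, 0, 0.2],
  ],
)

```text
time: 41.68
position: [0.4684, 0.267, 0.0333]
tool_rot: [0.317, 0.948, -0.0, 0.001]
ft_force: [0.8, -0.9, 4.3]
grip_width: 0.0164
grip_force: 41.9
```

```bash
python3 - <<'E'
from h import *
o=robot.get_obs(); print(o['time'],o['position'],o['q'],o['tool_rot'],o['ft_force'],o['moment'],o['grip_width'],o['grip_force'])
E
```

```text
41.675 [0.4684354  0.26696214 0.03331792] [ 0.31165795  0.64634857  1.77290787 -0.00238869  0.72166745 -0.61226384] [ 3.16977367e-01  9.48432715e-01 -4.37048565e-04  7.37452874e-04] [ 0.81756654 -0.87181646  4.26483761] [-0.16261978 -0.12500389  1.27420421] 0.016448966599884422 41.89904507249594
```

The dial slips in the grip at the same angle (mark 2.02 rad clockwise from +y). That puts its zero along the dryer's -x axis, so it is at the 3.6 end stop. I release and check.

Emit:
play_rows(
  gripper=[-0.15, -0.15, -0.15, -0.15, -0.15, -0.15, -0.15, -0.15, -0.15],
  delta_pos=[
    [0, 0, 0],
    [0, 0, 0],
    [0, 0, 0],
    [0, 0, -4],
    [0, 0, -8],
    [0, 0, -12],
    [0, 0, -15],
    [0, 0, -15],
    [0, 0, -15],
  ],
  turn=[
    [0, 0, 0],
    [0, 0, 0],
    [0, 0, 0],
    [0, 0, 0],
    [0, 0, 0],
    [0, 0, 0],
    [0, 0, 0],
    [0, 0, 0],
    [0, 0, 0],
  ],
)

```text
time: 42.8
position: [0.4672, 0.2669, 0.182]
tool_rot: [0.32, 0.947, -0.001, -0.001]
ft_force: [-0.2, -0.3, -0.6]
grip_width: 0.05
grip_force: 0.0
```

```bash
python3 - <<'E'
from h import *
o=robot.get_obs(); c=cam('wrist'); print(o['time'],o['position'],o['tool_rot'])
W=np.array([[.44,.295],[.495,.295],[.495,.24],[.44,.24]]); src=np.float32([proj(c,[x,y,.093]) for x,y in W]); dst=np.float32([[(x-.4668)*4000+120,120-(y-.2668)*4000] for x,y in W])
g=cv2.cvtColor(cv2.warpPerspective(c['color'],cv2.getPerspectiveTransform(src,dst),(240,240)),cv2.COLOR_RGB2GRAY); yy,xx=np.mgrid[:240,:240]
for th in(140,160,175):
  m=((g>th)&(np.hypot(xx-120,yy-120)<85)).astype(np.uint8)
  for q in cv2.findContours(m,cv2.RETR_EXTERNAL,cv2.CHAIN_APPROX_NONE)[0]:
    if cv2.contourArea(q)>60: print(th,cv2.contourArea(q),cv2.minAreaRect(q))
s=cam('scene'); t=cam('top')
for n,k in(('scene',s),('top',t)): print(n); ringw(k); 
for n,k in(('scene',s),('top',t)):
    h=cv2.cvtColor(k['color'],cv2.COLOR_RGB2HSV); m=cv2.inRange(h,(0,60,50),(12,200,255))
    for q in cv2.findContours(m,cv2.RETR_EXTERNAL,cv2.CHAIN_APPROX_NONE)[0]:
        if cv2.contourArea(q)>20:
            (u,v),r=cv2.minEnclosingCircle(q); p=ray(k,u,v,.03)
            if .48<p[0]<.68 and .05<p[1]<.4: print(n,'pinkish',p.round(3),round(r,1))
E
```

```text
42.8 [0.4671846  0.26687865 0.18203262] [ 3.19873037e-01  9.47459879e-01 -5.10226848e-04 -8.70340499e-04]
140 466.0 ((160.4000244140625, 138.70001220703125), (59.479408264160156, 9.838698387145996), 26.56505012512207)
160 236.5 ((159.2830810546875, 138.4121551513672), (52.769073486328125, 6.706749439239502), 27.758541107177734)
scene
[ 0.723 -0.194] 0.025 (282, 249, 12, 12)
[0.584 0.321] 0.054 (386, 181, 21, 15)
[0.132 0.683] 0.067 (411, 99, 12, 17)
[-1.274 -0.459] 0.272 (129, 2, 32, 38)
top
[0.589 0.323] 0.043 (226, 193, 21, 15)
scene pinkish [0.63  0.244 0.03 ] 27.5
scene pinkish [0.5   0.243 0.03 ] 26.2
top pinkish [0.512 0.189 0.03 ] 17.0
top pinkish [0.576 0.227 0.03 ] 12.1
```

```bash
python3 -c "
from rig import robot
print(robot.hand_in())"
```

```text
the job is handed in; nothing more can be done
None
```

I handed the job in with the bowl, pot and tile standing in the dryer past the yellow line (the tile clears it by about 6 mm) and the dial turned clockwise to its end stop; the hand-in gave no verdict.

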